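Index a bronze disc in the marking machine

ROBOT

A 6-joint arm with a two-finger parallel gripper is mounted at the origin on the work surface. World frame = base frame: x ahead of the robot, y to its left, z up, the work surface at z = 0. Lengths are in m, angles in rad, forces in N, time in s.
With the tool pointing down it reaches from about 0.225 to 0.875 m from the base axis. Payload 3.4 kg.
Tool frame: the origin (TCP) lies at the very end of the fingers, on their centre line; the grasp point (between the pads) lies manip.pinch_z behind it (manip.pinch_z is the distance from the TCP to the grasp point, in m); z points along the fingers, y is the direction in which the jaws open and shut (so a half turn about z gives the same grasp; the last joint's range is limited). The gripper opens to 85 mm and grips with 20 to 120 N. Pads are 22 mm wide; open, the fingers measure 114 mm over their backs; the gripper's body (76 mm by 85 mm) begins 54 mm behind the grasp point. The pads swing forward as they close: fully open they stand 13 mm farther back than shut.
Start: joints at [-1.34, 0.276, 1.505, -0, 1.361, -0.121], TCP at [0.198, -0.54, 0.231] pointing down, gripper open.
Joint ranges: [-2.89, 2.89], [-0.75, 2.08], [0.22, 2.7], [-1.18, 4.32], [0.11, 2.71], [-2.7, 2.7]. Speed limits (rad/s): [2.57, 2.57, 3.14, 3.14, 3.14, 3.14].

INTERFACE

Orientations are given as a unit quaternion [w, x, y, z].
In Python, from rig import manip, imaging, workorder gives the robot as it stands.
- The arm moves only by the tool apply_moves, never from a script. Its argument "moves" is one flat list of numbers, 7 for each row, row after row: the finger opening in m, from 0 to 0.0854, then the shift along the tool's x, y, z in m, then the turn, a rotation vector about the tool's x, y, z in rad. In form: [jaw, tx, ty, tz, rx, ry, rz, jaw, tx, ty, tz, rx, ry, rz, ...]. A call has exactly 8 rows; each row shifts and turns the pose as measured when the row begins, along the tool's axes as they then stand; what a row does not reach is not made up. A row lasts 1/12 s, in which the tool goes at most 41.7 mm and 7.16 degrees, less where a joint would pass 70% of its speed; a pose out of reach is approached as far as the arm can. A call with a gripper value outside its range is refused whole. The fingers move at their own pace and stop on an object; "newtons" is the grip in N (left out, the last holds). Time passes only in rows, so rows that do not move let the fingers close, or fill a call up. It gives the time, the measured TCP pose, the force and the opening at its end, in the units of the state.
- manip.get_state(): the state, without advancing time (a new reading comes with each control period).
- imaging.get_image(name): name is "scene" or "top" or "wrist"; returns a dict with "image" (420x560x3 uint8, red, green, blue), "range_z" (420x560 float32, m along the optical axis (not along the pixel's ray), 0 where there is no reading), "fx", "fy", "cx", "cy" (pixels), "k1" (the pictures are not rectified: a ray, as slopes to the right and down, at radius r is drawn at 1 + k1 r^2 times it, then the intrinsics apply), "R" (3x3) and "t" (3): a world point X has camera coordinates R X + t. Camera axes: x right, y down, z forward; pixel columns grow to the right and rows downward; lengths in m; the calibration is good to about 2 mm. A picture is of the moment at which its call begins.
- workorder.sign_off(): hands the job in, once; it reports no verdict.
The state is a dict: "clock": time; "qpos": joint angles; "qd": joint speeds; "effort": joint torques, N m; "position": TCP position; "ee_rot": TCP orientation; "contact_force": force on the tool from outside, world axes, zero at the start; "moment": the same for the moment, N m; "width": finger opening in m.
Only numpy, scipy, OpenCV 4.12 (cv2) and the standard library are available. Lean on these libraries where they do the work, as an engineer would, in place of code of your own. Each camera call takes 0.05 s, during which the arm holds its last target.

TASK

Get the bench marking machine going: slide its clear window all the way open, turn the bronze disc inside by its upright peg until its flat edge lies flush against the alignment bar, and slide the window fully shut again. Then press the start button on the control box right down and let it go; never press it while the window is open. Leave the other things on the bench where they are.

Things in the scene. Friction and masses are not known exactly. Their poses are not given: they have to be found in the camera images.
- machine: Low grey enclosure fixed to the bench, 235 mm (its x, from -100 to +135) by 400 mm (its y, from -200 to +200), walls 66 mm high with track lips up to 74 mm; origin on the bench, z up. Its left half (y +5 to +192) is the open nest holding the disc, inside walls at x -90 and x +125; its right half (y below -2) is a solid drive cover 62 mm high, over which the window parks when open. Nest floor 12 mm above the bench.
- nest (a point): Centre of the round collar in which the disc sits and turns, on the nest floor: machine frame (0, 100, 12) mm. A fixed centre nut (24 mm across, top 41 mm above the bench) over the disc keeps it from being lifted out.
- window (a joint): The sliding clear window (aluminium frame, 215 x 180 mm, top face 72 mm above the bench) over the nest: 0 = fully shut, grows to 0.18 m = fully open as it slides towards the machine's -y. It stays where it is left; about 2 N of friction plus 6 N per m/s to move it.
- window_handle (a point): Middle of the top of the window's bar handle, 104 mm above the bench: a bar 80 mm long along the machine's x, 12 mm wide along its y, 14 mm high on two posts (open below). It moves with the window; shut, it stands over the nest's centre.
- disc: Loose bronze disc, 140 mm across, 8 mm thick (top face 34 mm above the bench), about 0.5 kg, with one flat edge 58 mm from its centre. Origin at its centre, on the underside of a hub (90 mm across, 14 mm high) that turns in the collar with about 1 mm play. Its x axis points from the centre to the middle of the flat; z up. It turns endlessly either way against friction: 3 to 6 N at the peg, up to 12 N if pinched hard.
- disc_flat (a point): Middle of the disc's flat edge, on the top face (disc frame (58, 0, 22) mm).
- disc_peg (a point): Middle of the top of the disc's upright round peg, 14 mm across, 22 mm high, top 56 mm above the bench; it stands 45 mm from the disc's centre, on the side opposite the flat (disc frame (-45, 0, 44) mm). It can be pinched or pushed round; the disc lags 2 to 5 mm behind in its play, and stays where it is left.
- bar (a joint): Spring travel of the alignment bar: about 0 while it rests on the disc's round edge, about 0.012 m when it lies flush on the flat. The spring pushes it towards the disc with 1 to 1.5 N; it does not turn the disc by itself.
- bar_face (a point): Middle of the top edge of the alignment bar's face, 36 mm above the bench. The bar is 90 mm long along the machine's y, on the +x side of the nest, and its face looks to the machine's -x; so the disc is right when its x axis points along the machine's +x.
- pod: Control box fixed to the bench, 90 x 80 mm, 40 mm high, left or right of the machine; origin at the middle of its underside.
- start_top (a point): Top middle of the start button, 30 mm across, on the control box, 58 mm above the bench; pressed straight down.
- start (a joint): Travel of the start button: 0 = up, 0.006 m = right down (about 5 N); springs back.
- pitchblock: Wooden block 100 x 90 x 30 mm with a small bronze dish on it, fixed to the bench. It has no part in the work.
- hammer: A hammer loose on the bench. Bystander, to be left where it is.
- punch0: A steel chasing punch loose on the bench. Bystander, to be left where it is.
- punch1: Another steel punch loose on the bench. Bystander, to be left where it is.
- brush: A brush loose on the bench. Bystander, to be left where it is.
- jar: A glass jar loose on the bench. Bystander, to be left where it is.
- bowl: A bowl loose on the bench. Bystander, to be left where it is.
- wedge: A wooden block loose on the bench. Bystander, to be left where it is.
- blank: A small plain round bronze blank loose on the bench. Bystander, to be left where it is.
Not all that is in view belongs to the job. What is meant by the pod is not purple, and is the larger of those in its own colour.

How it is judged:
On the way, in this order (a step that is already met when the one before it is completed fails the run):
1. the window is slid all the way open (value of joint window above 0.165 m), for 0.1 s.
2. with the window open, the disc's flat lies flush against the alignment bar (angle between the x axis of disc and the x axis of machine, either way round below 0.06 rad and x of disc_flat in the frame of machine above 0.05 m and value of joint window above 0.15 m), for 0.2 s.
3. the window is slid fully shut (value of joint window below 0.006 m), for 0.2 s.
4. the start button is pressed down (value of joint start above 0.0045 m), for 0.05 s.
At the end, for the whole second after the job is handed in: The disc is at rest with its flat against the bar (within 0.06 rad of parallel), the window is shut (within 6 mm) and the start button is up again (angle between the x axis of disc and the x axis of machine, either way round below 0.06 rad and x of disc_flat in the frame of machine above 0.05 m and value of joint window below 0.006 m and value of joint start below 0.0015 m and linear speed of disc below 0.02 m/s); the robot touches nothing.
It fails at once if the start button is pressed while the window is open more than 10 mm (value of joint start above 0.003 m and value of joint window above 0.01 m).
It fails at once if another thing on the bench is moved more than 30 mm (distance of any of hammer, punch0, punch1, brush, jar, bowl, wedge, blank from where it was at the start of the episode above 0.03 m).
It also fails if it takes over 72 s, if anything falls off the work surface, if the arm or the gripper's body presses on something with over 40 N, if the wrist force passes 120 N, or if a joint passes its speed limit or range.

## Working session

There is one attempt and no reset: what is moved stays moved. The work goes in short steps, Python scripts to look and compute and a tool call to move; the robot and the scene stay as the last step left them, time stands still between calls to the robot, and variables do not carry over. Pictures are saved under pics/ and viewed, and the job is handed in when it is done.

Besides the shell and the picture viewer there is one more tool, called after "Call:" as a command line: name --argument value ..., lists and objects as JSON in quotes. apply_moves: Moves the arm, as the interface text tells. Its arguments: {"type":"object","properties":{"moves":{"type":"array"},"newtons":{"type":"number"}},"required":["moves"]}

```bash
mkdir -p pics; ls
cat > h.py <<'E'
import numpy as np,cv2
from rig import manip,imaging,workorder
def pt(d,u,v,z=None):
    im=d['range_z']
    p=np.array([[[u,v]]],float)
    K=np.array([[d['fx'],0,d['cx']],[0,d['fy'],d['cy']],[0,0,1]])
    s=cv2.undistortPoints(p,K,np.array([d['k1'],0,0,0.]))[0,0]
    r=np.array([s[0],s[1],1]); R=np.array(d['R']);t=np.array(d['t'])
    if z is None:
        return R.T@(r*im[int(round(v)),int(round(u))]-t)
    c=-R.T@t; w=R.T@r
    return c+w*(z-c[2])/w[2]
def proj(d,X):
    K=np.array([[d['fx'],0,d['cx']],[0,d['fy'],d['cy']],[0,0,1]])
    return cv2.projectPoints(np.array([X],float),cv2.Rodrigues(np.array(d['R']))[0],np.array(d['t'],float),K,np.array([d['k1'],0,0,0.]))[0][0,0]
def save(d,n): cv2.imwrite('pics/'+n,cv2.cvtColor(d['image'],cv2.COLOR_RGB2BGR))
E
python3 - <<'E'
from h import *
import pickle
for n in ['scene','top']:
    d=imaging.get_image(n); save(d,n+'0.png'); pickle.dump(d,open(n+'0.pkl','wb'))
    print(n,d['k1'],d['fx'],-np.array(d['R']).T@d['t'])
print(manip.get_state(),manip.pinch_z)
E
```

```text
pics
scene 0.057892558890112765 537.227900625293 [1.20752688 1.27042583 1.44874773]
top -0.05425023398760973 414.6073816908997 [0.33596144 0.07269329 1.53382382]
{'clock': 0.1, 'qpos': array([-1.34001903e+00,  2.76545862e-01,  1.50599768e+00, -1.12637349e-05,
        1.36071157e+00, -1.21004627e-01]), 'qd': array([-0.00203805, -0.00166216, -0.00305656,  0.00070823, -0.00033508,
       -0.00150938]), 'effort': array([ 1.90395542e-03, -4.17699480e+01, -2.46404386e+01, -3.33443370e-05,
        5.67815179e-03,  3.25633344e-06]), 'position': array([ 0.19800897, -0.53933126,  0.2305217 ]), 'ee_rot': array([-8.29676218e-04,  9.84570478e-01,  1.74986525e-01, -5.10990398e-05]), 'contact_force': array([ 0.14323321,  0.13252657, -0.46252682]), 'moment': array([0.01319099, 0.03410672, 0.02174352]), 'width': 0.08571906406899095} 0.0187
```

View pics/scene0.png

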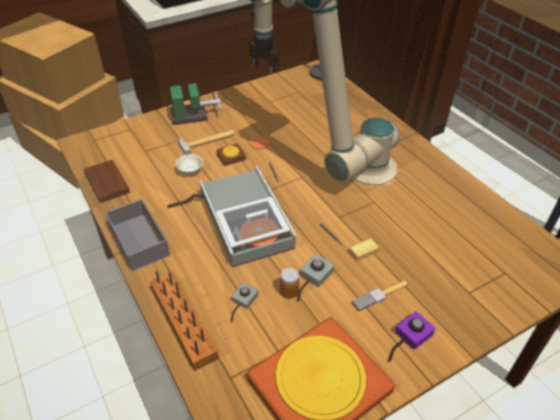

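View pics/top0.png

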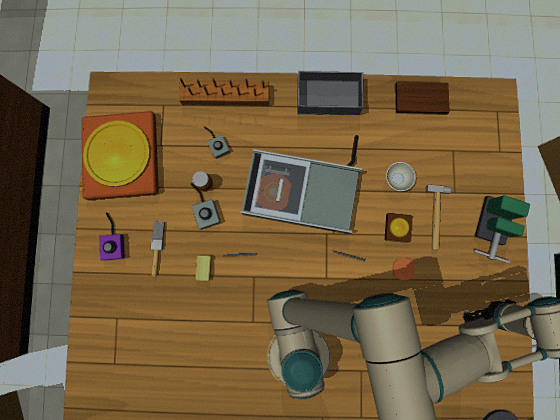

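Pod candidates in the top view are the grey box at (205,213), a smaller grey box at (218,147) and a purple box at (111,246). The larger grey one at (205,213) fits the description. I'll check it and the machine in a close crop.

Run:
```python
from h import *
import pickle
d=pickle.load(open('top0.pkl','rb'));im=cv2.cvtColor(d['image'],cv2.COLOR_RGB2BGR)
cv2.imwrite('pics/c1.png',cv2.resize(im[120:260,180:380],None,fx=4,fy=4,interpolation=cv2.INTER_CUBIC))
s=pickle.load(open('scene0.pkl','rb'));im=cv2.cvtColor(s['image'],cv2.COLOR_RGB2BGR)
cv2.imwrite('pics/c2.png',cv2.resize(im[160:310,190:340],None,fx=4,fy=4,interpolation=cv2.INTER_CUBIC))
```

```text
(no output)
```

View pics/c1.png

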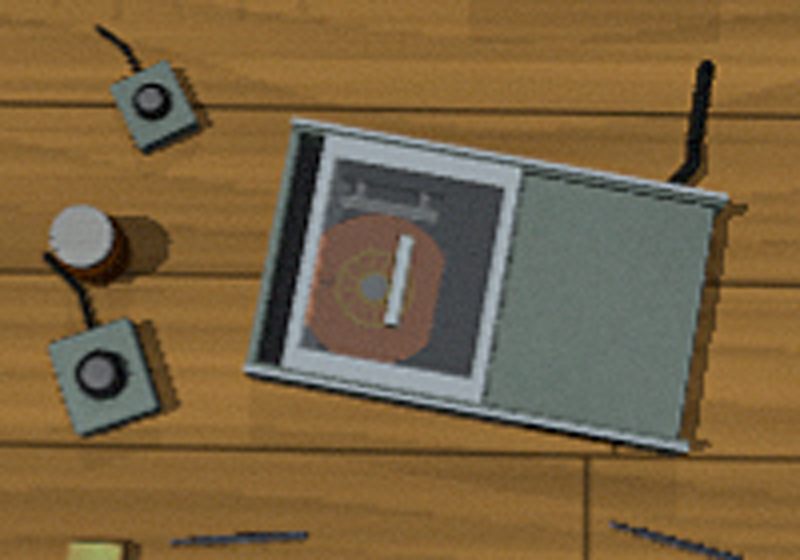

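View pics/c2.png

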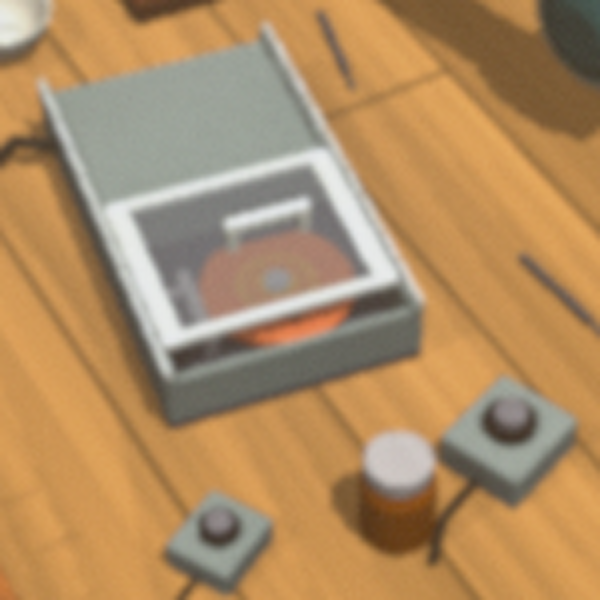

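Run:
```python
from h import *
import pickle
d=pickle.load(open('top0.pkl','rb'));s=pickle.load(open('scene0.pkl','rb'))
P=lambda u,v,z:pt(d,180+u/4,120+v/4,z)
mod=np.array([[135,200],[-100,200],[135,-200],[-100,-200]])/1000
W=np.array([P(295,122,.074),P(247,372,.074),P(727,197,.074),P(688,450,.074)])
print(W)
mc,wc=mod.mean(0),W[:,:2].mean(0)
H=(mod-mc).T@(W[:,:2]-wc);U,_,V=np.linalg.svd(H);R=(U@V).T
t=wc-R@mc;print('yaw',np.arctan2(R[1,0],R[0,0]),'t',t);print((mod@R.T+t-W[:,:2])*1000)
M=lambda x,y,z:np.r_[R@np.array([x,y])+t,z]
inv=lambda X:R.T@(X[:2]-t)
print('nest',M(0,.1,0))
for n,uv in dict(h1=(405,237),h2=(390,325)).items():
  print(n,inv(P(*uv,.104)),P(*uv,.104))
for n,uv in dict(wl=(333,150),wbl=(285,365),wr=(520,170),wbr=(485,402)).items(): print(n,inv(P(*uv,.072)))
print('pegish',inv(P(327,282,.056)))
print('button',P(101,375,.058),pt(s,190+512/4,160+412/4,.058),'depth',pt(d,205,213))
for n,uv in dict(a=(125,320),b=(50,347),c=(82,436),e=(160,408)).items(): print(n,P(*uv,.04))
print('jar',P(82,235,.09),pt(d,180+82/4,120+235/4))
pickle.dump((R,t),open('m.pkl','wb'))
for k in [(0,.1,.041),(0,.1,.104)]: print(proj(s,M(*k)),proj(d,M(*k)))
```

```text
[[ 0.73158839  0.17780711  0.074     ]
 [ 0.50285162  0.2138896   0.074     ]
 [ 0.66970415 -0.21267746  0.074     ]
 [ 0.441445   -0.17673836  0.074     ]]
yaw -0.15648809730707253 t [0.56911113 0.0032976 ]
[[ 2.04316789  2.00686013]
 [-1.34852084  2.54915444]
 [ 1.58733526 -2.62085261]
 [-2.28198231 -1.93516196]]
nest [0.58469615 0.10207567 0.        ]
h1 [0.0402965  0.08000887] [0.62138463 0.07604861 0.104     ]
h2 [-0.03882044  0.0792159 ] [0.54311086 0.08759571 0.104     ]
wl [0.11413975 0.15922711]
wbl [-0.08598446  0.16579714]
wr [ 0.1253339  -0.01029421]
wbr [-0.08732385 -0.01462037]
pegish [-0.00333883  0.143795  ]
button [0.49931581 0.34682241 0.058     ] [0.49898167 0.35483881 0.058     ] depth [0.50155555 0.34709201 0.06203669]
a [0.55227619 0.33036382 0.04      ]
b [0.52605531 0.3980862  0.04      ]
c [0.44539402 0.36504908 0.04      ]
e [0.47231472 0.29512685 0.04      ]
jar [0.62071051 0.36345321 0.09      ] [0.62148692 0.36424601 0.08606321]
[258.55452827 228.39804461] [273.89694949 192.37580228]
[258.1788601  216.09450199] [273.6083088  189.40927483]
```

The crop confirms it. The larger grey box is at top-view (205,213), with its button at about world (0.499, 0.349). The handle is at machine (0, 0.080), so the window is already about 20 mm open. I'll turn the wrist to line up with the machine first.

Call:
apply_moves --moves '[0.0854, 0, 0, 0, 0, 0, 0.11, 0.0854, 0, 0, 0, 0, 0, 0.11, 0.0854, 0, 0, 0, 0, 0, 0.11, 0.0854, 0, 0, 0, 0, 0, 0.11, 0.0854, 0, 0, 0, 0, 0, 0.07, 0.0854, 0, 0, 0, 0, 0, 0, 0.0854, 0, 0, 0, 0, 0, 0, 0.0854, 0, 0, 0, 0, 0, 0]'

```text
clock: 0.77
position: [0.1974, -0.5368, 0.2264]
ee_rot: [-0.005, 0.996, -0.09, -0.002]
contact_force: [0.4, -0.0, -0.6]
width: 0.0854
```

```bash
cat > go.py <<'E'
# python3 go.py mx my z : remaining shift in tool axes to machine-frame target
import sys,pickle
from h import *
from scipy.spatial.transform import Rotation as Ro
R,t=pickle.load(open('m.pkl','rb'))
def tool():
    s=manip.get_state();q=s['ee_rot'];return s,Ro.from_quat([q[1],q[2],q[3],q[0]])
if __name__=='__main__':
    s,r=tool()
    m=lambda X:R.T@(X[:2]-t)
    T=np.r_[R@np.array([float(sys.argv[1]),float(sys.argv[2])])+t,float(sys.argv[3])] if sys.argv[1]!='w' else np.array([float(v) for v in sys.argv[2:5]])
    des=np.column_stack([np.r_[R[:,0],0],-np.r_[R[:,1],0],[0,0,-1]])
    rv=(r.inv()*Ro.from_matrix(des)).as_rotvec()
    print('clk',round(s['clock'],2),'TCP',s['position'].round(4),'mach',m(s['position']).round(4),'q6',s['qpos'].round(2),'F',s['contact_force'].round(1),'w',round(s['width'],4))
    print('tool shift',r.inv().apply(T-s['position']).round(4),'rotvec',rv.round(3))
E
python3 go.py 0 0.08 0.2
```

```text
clk 0.77 TCP [ 0.1974 -0.5368  0.2264] mach [-0.283  -0.5914] q6 [-1.34  0.28  1.51  0.    1.36  0.41] F [ 0.4 -0.  -0.6] w 0.0854
tool shift [ 0.2675 -0.6775  0.0318] rotvec [-0.01   0.004 -0.023]
```

Call:
apply_moves --moves '[0.0854, 0.014, -0.037, 0, 0, 0, 0, 0.0854, 0.014, -0.037, 0, 0, 0, 0, 0.0854, 0.014, -0.037, 0, 0, 0, 0, 0.0854, 0.014, -0.037, 0, 0, 0, 0, 0.0854, 0.014, -0.037, 0, 0, 0, 0, 0.0854, 0.014, -0.037, 0, 0, 0, 0, 0.0854, 0.014, -0.037, 0, 0, 0, 0, 0.0854, 0.014, -0.037, 0, 0, 0, 0]'

```text
clock: 1.43
position: [0.3617, -0.2635, 0.2256]
ee_rot: [-0.003, 0.996, -0.091, -0.002]
contact_force: [0.5, -0.8, 0.0]
width: 0.0856
```

```bash
python3 go.py 0 0.08 0.2
```

```text
clk 1.43 TCP [ 0.3617 -0.2635  0.2256] mach [-0.1633 -0.2959] q6 [-0.79  0.09  1.76  0.    1.3   0.97] F [ 0.5 -0.8  0. ] w 0.0856
tool shift [ 0.1534 -0.3799  0.0269] rotvec [-0.005  0.004 -0.026]
```

Call:
apply_moves --moves '[0.0854, 0.016, -0.038, 0, 0, 0, -0.026, 0.0854, 0.016, -0.038, 0, 0, 0, 0, 0.0854, 0.016, -0.038, 0, 0, 0, 0, 0.0854, 0.016, -0.038, 0, 0, 0, 0, 0.0854, 0.016, -0.038, 0, 0, 0, 0, 0.0854, 0.016, -0.038, 0, 0, 0, 0, 0.0854, 0.016, -0.038, 0, 0, 0, 0, 0.0854, 0.016, -0.038, 0, 0, 0, 0]'

```text
clock: 2.1
position: [0.5336, 0.0224, 0.2284]
ee_rot: [-0.001, 0.997, -0.072, 0.001]
contact_force: [1.2, -1.1, -0.9]
width: 0.0853
```

```bash
python3 go.py 0 0.08 0.2
```

```text
clk 2.1 TCP [0.5336 0.0224 0.2284] mach [-0.0381  0.0133] q6 [-0.09  0.21  1.6   0.    1.33  1.62] F [ 1.2 -1.1 -0.9] w 0.0853
tool shift [ 0.0389 -0.0661  0.0286] rotvec [-0.003 -0.002  0.013]
```

Call:
apply_moves --moves '[0.0854, 0.016, -0.028, 0.01, 0, 0, 0.013, 0.0854, 0.014, -0.024, 0.01, 0, 0, 0, 0.0854, 0.008, -0.014, 0.006, 0, 0, 0, 0.0854, 0, 0, 0, 0, 0, 0, 0.0854, 0, 0, 0, 0, 0, 0, 0.0854, 0, 0, 0, 0, 0, 0, 0.0854, 0, 0, 0, 0, 0, 0, 0.0854, 0, 0, 0, 0, 0, 0]'

```text
clock: 2.77
position: [0.5854, 0.0927, 0.2018]
ee_rot: [-0.002, 0.998, -0.069, 0.002]
contact_force: [-0.0, 0.5, 1.1]
width: 0.0859
```

```bash
python3 go.py 0 0.08 0.085
python3 - <<'E'
from h import *
import pickle
d=imaging.get_image('wrist');save(d,'w1.png');pickle.dump(d,open('w1.pkl','wb'))
E
```

```text
clk 2.77 TCP [0.5854 0.0927 0.2018] mach [0.0022 0.0908] q6 [0.04 0.32 1.52 0.   1.3  1.75] F [-0.   0.5  1.1] w 0.0859
tool shift [-0.0028  0.0114  0.1167] rotvec [-0.005 -0.004  0.017]
```

View pics/w1.png

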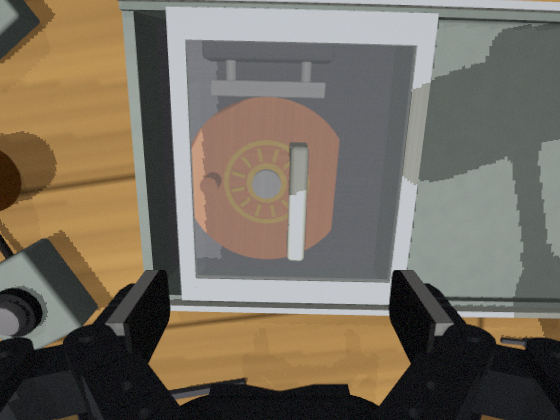

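The wrist view shows the handle bar from (298,143) to (296,260), the centre nut at (266,184), the peg at (210,182) and the flat facing machine -y at (338,165). I'll compute positions from these.

Run:
```python
from go import *
d=pickle.load(open('w1.pkl','rb'))
m=lambda X:R.T@(X[:2]-t)
for n,u,v,z in [('nut',267,184,.041),('peg',210,181,.056),('h1',298,146,.104),('h2',295,259,.104),('lipTL',122,5,.074),('bar face',268,97,.036),('winL',180,150,.072),('winR',425,150,.072)]:
    X=pt(d,u,v,z);print(n,X.round(4),m(X).round(4))
```

```text
nut [0.5892 0.1032 0.041 ] [0.0043 0.1018]
peg [0.6012 0.1463 0.056 ] [0.0094 0.1462]
h1 [0.6254 0.0754 0.104 ] [0.0444 0.08  ]
h2 [0.5477 0.0873 0.104 ] [-0.0342  0.0796]
lipTL [0.7292 0.1775 0.074 ] [0.131 0.197]
bar face [0.6578 0.0924 0.036 ] [0.0737 0.1018]
winL [0.6301 0.16   0.072 ] [0.0358 0.1643]
winR [ 0.6056 -0.0164  0.072 ] [ 0.0391 -0.0138]
```

Call:
apply_moves --moves '[0.0854, -0.001, 0.0105, 0.015, 0, 0, 0.017, 0.0854, 0, 0, 0.025, 0, 0, 0, 0.0854, 0, 0, 0.03, 0, 0, 0, 0.0854, 0, 0, 0.025, 0, 0, 0, 0.0854, 0, 0, 0.01, 0, 0, 0, 0.0854, 0, 0, 0, 0, 0, 0, 0.0854, 0, 0, 0, 0, 0, 0, 0.0854, 0, 0, 0, 0, 0, 0]'

```text
clock: 3.48
position: [0.585, 0.0751, 0.1006]
ee_rot: [-0.002, 0.997, -0.083, 0.009]
contact_force: [-0.2, -0.2, 0.3]
width: 0.0853
```

```bash
python3 go.py 0.002 0.08 0.086
```

```text
clk 3.48 TCP [0.585  0.0751 0.1006] mach [0.0045 0.0734] q6 [0.01 0.39 1.68 0.   1.05 1.74] F [-0.2 -0.2  0.3] w 0.0853
tool shift [-0.0028 -0.0065  0.0146] rotvec [-0.005 -0.017 -0.009]
```

Call:
apply_moves --moves '[0.0854, -0.001, -0.006, 0.007, -0.005, -0.017, -0.009, 0.0854, 0, 0, 0.008, 0, 0, 0, 0.0854, 0, 0, 0, 0, 0, 0, 0.008, 0, 0, 0, 0, 0, 0, 0.008, 0, 0, 0, 0, 0, 0, 0.008, 0, 0, 0, 0, 0, 0, 0.008, 0, 0, 0, 0, 0, 0, 0.008, 0, 0, 0, 0, 0, 0]' --newtons 30

```text
clock: 4.15
position: [0.5886, 0.082, 0.089]
ee_rot: [-0.001, 0.997, -0.078, 0.004]
contact_force: [-1.0, 0.5, -0.3]
width: 0.0255
```

```bash
python3 go.py 0.002 -0.08 0.086
```

```text
clk 4.15 TCP [0.5886 0.082  0.089 ] mach [0.007  0.0807] q6 [0.02 0.41 1.68 0.   1.05 1.75] F [-1.   0.5 -0.3] w 0.0255
tool shift [-0.0051  0.1607  0.0027] rotvec [-0.002 -0.007  0.001]
```

Call:
apply_moves --moves '[0.008, 0, 0, 0, 0, 0, 0, 0.008, 0, 0, 0, 0, 0, 0, 0.008, 0, 0, 0, 0, 0, 0, 0.008, 0, 0.005, 0, 0, 0, 0, 0.008, 0, 0.015, 0, 0, 0, 0, 0.008, 0, 0.02, 0, 0, 0, 0, 0.008, 0, 0.02, 0, 0, 0, 0, 0.008, 0, 0.02, 0, 0, 0, 0]'

```text
clock: 4.82
position: [0.5766, 0.0082, 0.0893]
ee_rot: [-0.006, 0.997, -0.077, 0.005]
contact_force: [0.9, 3.2, 0.5]
width: 0.0114
```

```bash
python3 go.py 0.002 -0.08 0.088
```

```text
clk 4.82 TCP [0.5766 0.0082 0.0893] mach [0.0066 0.006 ] q6 [-0.11  0.39  1.72  0.01  1.03  1.6 ] F [0.9 3.2 0.5] w 0.0114
tool shift [-0.0048  0.086   0.0001] rotvec [-0.013 -0.009  0.002]
```

Call:
apply_moves --moves '[0.008, 0, 0.02, 0, 0, 0, 0, 0.008, 0, 0.02, 0, 0, 0, 0, 0.008, 0, 0.017, 0, 0, 0, 0, 0.008, 0, 0.012, 0, 0, 0, 0, 0.008, 0, 0.008, 0, 0, 0, 0, 0.008, 0, 0.006, 0, 0, 0, 0, 0.008, 0, 0.004, 0, 0, 0, 0, 0.008, 0, 0, 0, 0, 0, 0]'

```text
clock: 5.48
position: [0.5632, -0.0739, 0.0893]
ee_rot: [-0.018, 0.996, -0.082, 0.007]
contact_force: [0.3, -2.7, 0.2]
width: 0.0108
```

```bash
python3 go.py 0.002 -0.08 0.088
```

```text
clk 5.48 TCP [ 0.5632 -0.0739  0.0893] mach [ 0.0062 -0.0771] q6 [-0.28  0.37  1.74  0.04  1.02  1.44] F [ 0.3 -2.7  0.2] w 0.0108
tool shift [-0.0042  0.003   0.0011] rotvec [-0.036 -0.01  -0.008]
```

Call:
apply_moves --moves '[0.008, 0, 0.004, 0, -0.02, 0, 0, 0.008, 0, 0.004, 0, 0, 0, 0, 0.008, 0, 0.003, 0, 0, 0, 0, 0.008, 0, 0, 0, 0, 0, 0, 0.0854, 0, 0, 0, 0, 0, 0, 0.0854, 0, 0, 0, 0, 0, 0, 0.0854, 0, 0, 0, 0, 0, 0, 0.0854, 0, 0, 0, 0, 0, 0]'

```text
clock: 6.15
position: [0.563, -0.0747, 0.089]
ee_rot: [-0.015, 0.997, -0.081, 0.006]
contact_force: [-1.0, -0.4, 0.1]
width: 0.059
```

```bash
python3 go.py 0.002 -0.08 0.088
```

```text
clk 6.15 TCP [ 0.563  -0.0747  0.089 ] mach [ 0.0061 -0.078 ] q6 [-0.27  0.37  1.74  0.04  1.02  1.44] F [-1.  -0.4  0.1] w 0.059
tool shift [-0.0041  0.0021  0.0009] rotvec [-0.03  -0.01  -0.006]
```

Call:
apply_moves --moves '[0.0854, 0, 0, 0, 0, 0, 0, 0.0854, 0, 0, -0.02, 0, 0, 0, 0.0854, 0, 0, -0.03, 0, 0, 0, 0.0854, 0, 0, -0.035, 0, 0, 0, 0.0854, -0.01, -0.03, -0.015, -0.03, -0.01, 0, 0.0854, -0.01, -0.035, 0, 0, 0, 0, 0.0854, -0.01, -0.035, 0, 0, 0, 0, 0.0854, 0, 0, 0, 0, 0, 0]'

```text
clock: 6.82
position: [0.5487, 0.0245, 0.1936]
ee_rot: [0.0, 0.996, -0.087, -0.001]
contact_force: [-0.4, -0.4, -0.7]
width: 0.0852
```

```bash
python3 go.py 0.002 0.14 0.15
python3 - <<'E'
from h import *
import pickle
d=imaging.get_image('wrist');save(d,'w2.png');pickle.dump(d,open('w2.pkl','wb'))
E
```

```text
clk 6.82 TCP [0.5487 0.0245 0.1936] mach [-0.0235  0.0177] q6 [-0.08  0.26  1.62 -0.    1.26  1.66] F [-0.4 -0.4 -0.7] w 0.0852
tool shift [ 0.0234 -0.1227  0.0435] rotvec [ 0.     0.001 -0.018]
```

View pics/w2.png

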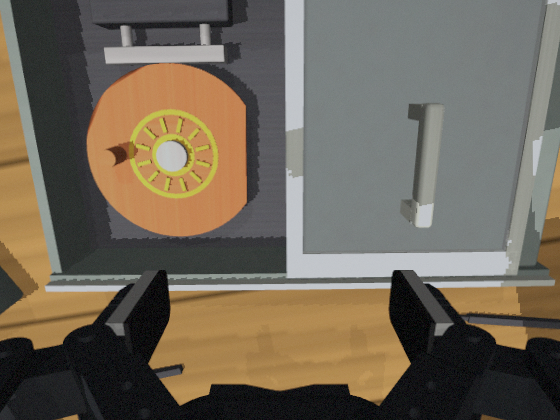

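The window is fully open. The peg top is at about (110,157), the nut at (171,156) and the flat at (246,155) facing machine -y. I'll measure these.

Run:
```python
from go import *
d=pickle.load(open('w2.pkl','rb'))
m=lambda X:R.T@(X[:2]-t)
for n,u,v,z in [('nut',171,156,.041),('peg',110,157,.056),('fl1',246,108,.034),('fl2',247,205,.034),('h1',431,106,.104),('h2',424,224,.104),('winL',287,100,.072),('b1',107,62,.036),('b2',227,58,.036)]:
    X=pt(d,u,v,z);print(n,X.round(4),m(X).round(4), m(pt(d,u,v)).round(4))
```

```text
nut [0.5893 0.1043 0.041 ] [0.0042 0.1029] [0.0044 0.1025]
peg [0.5983 0.1453 0.056 ] [0.0067 0.1448] [0.0067 0.1447]
fl1 [0.6149 0.0392 0.034 ] [0.0396 0.0426] [0.0394 0.0432]
fl2 [0.5372 0.054  0.034 ] [-0.0394  0.0451] [-0.0456  0.0471]
h1 [ 0.5986 -0.0769  0.104 ] [ 0.0416 -0.0746] [ 0.0417 -0.0742]
h2 [ 0.5239 -0.0678  0.104 ] [-0.0336 -0.0773] [-0.0333 -0.077 ]
winL [0.6161 0.0073 0.072 ] [0.0458 0.0113] [0.0458 0.0113]
b1 [0.6665 0.1357 0.036 ] [0.0755 0.146 ] [0.0755 0.1458]
b2 [0.6531 0.0459 0.036 ] [0.0763 0.0552] [0.0776 0.0571]
```

Correcting my frame by (+3.5, +2) mm puts the peg at about machine (0.003, 0.143), and it has to go round counter-clockwise to (-0.045, 0.1). I'll turn the tool 135° so the jaws lie along the push direction.

Call:
apply_moves --moves '[0.0854, 0, 0, 0, 0, 0, -0.12, 0.06, 0, 0, 0, 0, 0, -0.12, 0.04, 0, 0, 0, 0, 0, -0.12, 0.03, 0, 0, 0, 0, 0, -0.12, 0.03, 0, 0, 0, 0, 0, -0.12, 0.03, 0, 0, 0, 0, 0, -0.12, 0.03, 0, 0, 0, 0, 0, -0.12, 0.03, 0, 0, 0, 0, 0, -0.12]' --newtons 25

```text
clock: 7.53
position: [0.5489, 0.0145, 0.1915]
ee_rot: [0.004, 0.916, 0.401, -0.004]
contact_force: [0.4, 0.4, -0.4]
width: 0.0299
```

Call:
apply_moves --moves '[0.03, 0, 0, 0, 0, 0, -0.12, 0.03, 0, 0, 0, 0, 0, -0.12, 0.03, 0, 0, 0, 0, 0, -0.12, 0.03, 0, 0, 0, 0, 0, -0.12, 0.03, 0, 0, 0, 0, 0, -0.12, 0.03, 0, 0, 0, 0, 0, -0.12, 0.03, 0, 0, 0, 0, 0, -0.12, 0.03, 0, 0, 0, 0, 0, -0.12]'

```text
clock: 8.2
position: [0.5486, 0.0033, 0.1882]
ee_rot: [0.001, 0.612, 0.791, -0.009]
contact_force: [-0.7, -0.3, 0.4]
width: 0.0299
```

```bash
python3 - <<'E'
import pickle,numpy as np
R,t=pickle.load(open('m.pkl','rb'));t=t+R@np.array([.0035,.002]);pickle.dump((R,t),open('m.pkl','wb'))
E
sed -i 's/des=np.column.*/a=float(sys.argv[-1]);c=R@np.array([np.cos(a),np.sin(a)]);des=np.column_stack([[c[0],c[1],0],[c[1],-c[0],0],[0,0,-1]])/' go.py
python3 go.py 0.003 .143 .15 2.356
```

```text
clk 8.2 TCP [0.5486 0.0033 0.1882] mach [-0.0238 -0.0052] q6 [-0.11  0.27  1.62 -0.02  1.26 -0.36] F [-0.7 -0.3  0.4] w 0.0299
tool shift [0.1257 0.0842 0.0354] rotvec [-0.016  0.01  -0.375]
```

Call:
apply_moves --moves '[0.03, 0, 0, 0, 0, 0, -0.1, 0.03, 0, 0, 0, 0, 0, -0.1, 0.03, 0, 0, 0, 0, 0, -0.1, 0.03, 0, 0, 0, -0.016, 0.01, -0.08, 0.03, 0.02, 0.03, 0, 0, 0, 0, 0.03, 0.02, 0.03, 0, 0, 0, 0, 0.03, 0.02, 0.03, 0, 0, 0, 0, 0.03, 0.01, 0.015, 0, 0, 0, 0]'

```text
clock: 8.87
position: [0.5909, 0.1092, 0.1843]
ee_rot: [-0.002, 0.449, 0.894, -0.005]
contact_force: [0.4, 0.2, 0.3]
width: 0.0297
```

```bash
python3 go.py 0.003 .143 .10 2.356
```

```text
clk 8.87 TCP [0.5909 0.1092 0.1843] mach [0.0015 0.106 ] q6 [ 0.07  0.35  1.52 -0.01  1.28 -0.57] F [0.4 0.2 0.3] w 0.0297
tool shift [0.0249 0.0284 0.084 ] rotvec [-0.01   0.001  0.012]
```

Call:
apply_moves --moves '[0.03, 0.01, 0.011, 0.01, 0, 0, 0, 0.03, 0.009, 0.01, 0.02, 0, 0, 0, 0.03, 0.004, 0.005, 0.025, 0, 0, 0, 0.03, 0, 0, 0.02, 0, 0, 0, 0.03, 0, 0, 0, 0, 0, 0, 0.03, 0, 0, 0, 0, 0, 0, 0.03, 0, 0, 0, 0, 0, 0, 0.03, 0, 0, 0, 0, 0, 0]'

```text
clock: 9.53
position: [0.6038, 0.1407, 0.106]
ee_rot: [0.001, 0.449, 0.894, -0.005]
contact_force: [-0.9, 0.6, 0.1]
width: 0.0298
```

```bash
python3 go.py 0.003 .143 .038 2.356;python3 - <<'E'
from h import *
import pickle
d=imaging.get_image('wrist');save(d,'w3.png');pickle.dump(d,open('w3.pkl','wb'))
E
```

```text
clk 9.53 TCP [0.6038 0.1407 0.106 ] mach [0.0093 0.1391] q6 [ 0.12  0.43  1.59 -0.01  1.13 -0.51] F [-0.9  0.6  0.1] w 0.0298
tool shift [ 0.0076 -0.001   0.068 ] rotvec [-0.009  0.006  0.011]
```

View pics/w3.png

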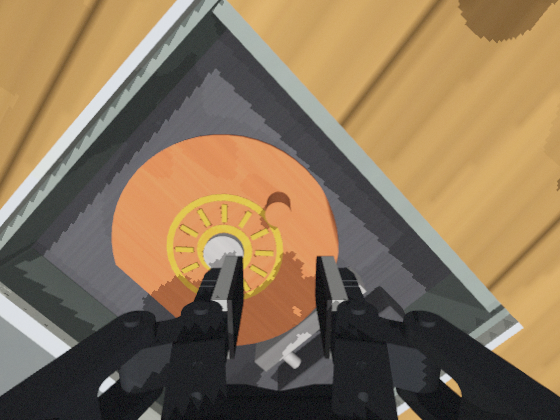

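Run:
```python
from go import *
d=pickle.load(open('w3.pkl','rb'));im=cv2.cvtColor(d['image'],cv2.COLOR_RGB2BGR)
cv2.imwrite('pics/c3.png',cv2.resize(im[150:300,180:360],None,fx=4,fy=4,interpolation=cv2.INTER_CUBIC))
print(-d['R'].T@d['t'], R.T@((-d['R'].T@d['t'])[:2]-t))
m=lambda X:R.T@(X[:2]-t)
for v in range(190,232,4): print(v,pt(d,277,v).round(4),m(pt(d,277,v)).round(4))
print('nut',m(pt(d,223,247,.041)),m(pt(d,223,247)))
```

```text
[0.56153077 0.20030364 0.24927911] [-0.04169116  0.19141736]
190 [0.5927 0.1537 0.0342] [-0.0036  0.1502]
194 [0.5931 0.1534 0.0416] [-0.0032  0.15  ]
198 [0.5933 0.1532 0.0487] [-0.0029  0.1498]
202 [0.5936 0.1529 0.0553] [-0.0026  0.1496]
206 [0.5947 0.1514 0.0566] [-0.0013  0.1483]
210 [0.5959 0.1499 0.0576] [1.00e-04 1.47e-01]
214 [0.5974 0.1478 0.0565] [0.002  0.1452]
218 [0.5988 0.1459 0.0563] [0.0036 0.1435]
222 [0.6002 0.1441 0.0565] [0.0052 0.142 ]
226 [0.6016 0.1422 0.0562] [0.0069 0.1403]
230 [0.6073 0.1341 0.0362] [0.0138 0.1332]
nut [-0.00224591  0.10369829] [-0.00235944  0.10395076]
```

View pics/c3.png

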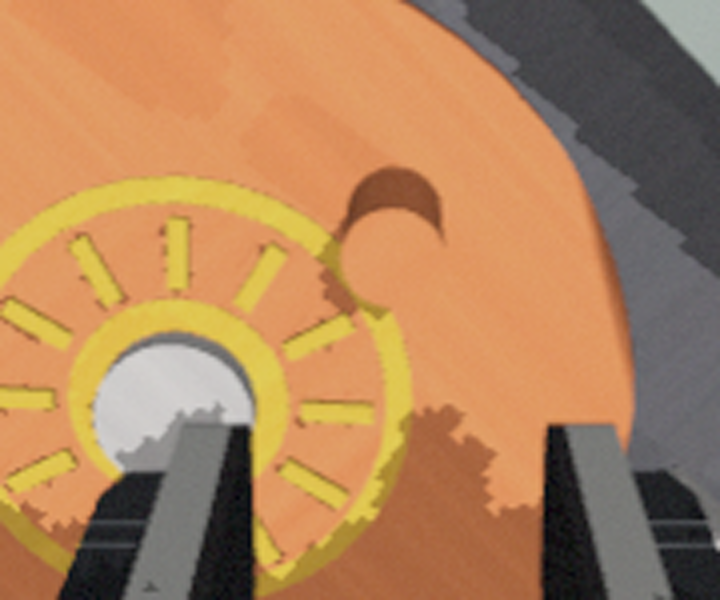

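The peg top is centred at about (277,215), near machine (0.003, 0.1435), and sits between the jaws laterally. Going down over it.

Call:
apply_moves --moves '[0.03, 0.008, 0, 0.01, -0.009, 0.006, 0.011, 0.03, 0, 0, 0.02, 0, 0, 0, 0.03, 0, 0, 0.01, 0, 0, 0, 0.03, 0, 0, 0, 0, 0, 0, 0.03, 0, 0, 0, 0, 0, 0, 0.03, 0, 0, 0, 0, 0, 0, 0.03, 0, 0, 0, 0, 0, 0, 0.03, 0, 0, 0, 0, 0, 0]'

```text
clock: 10.25
position: [0.6059, 0.1455, 0.0748]
ee_rot: [0.008, 0.455, 0.89, 0.005]
contact_force: [-0.2, 0.3, -0.8]
width: 0.0302
```

```bash
python3 go.py 0.003 .143 .038 2.356
```

```text
clk 10.25 TCP [0.6059 0.1455 0.0748] mach [0.0107 0.1442] q6 [ 0.12  0.46  1.64 -0.    1.03 -0.5 ] F [-0.2  0.3 -0.8] w 0.0302
tool shift [ 0.0049 -0.0069  0.0366] rotvec [ 0.016  0.009 -0.003]
```

Call:
apply_moves --moves '[0.03, 0.004, -0.007, 0, 0.016, 0.009, 0, 0.03, 0.002, -0.001, 0.01, 0, 0, 0, 0.03, 0, 0, 0.01, 0, 0, 0, 0.03, 0, 0, 0.006, 0, 0, 0, 0.03, 0, 0, 0, 0, 0, 0, 0.03, 0, 0, 0, 0, 0, 0, 0.03, 0, 0, 0, 0, 0, 0, 0.03, 0, 0, 0, 0, 0, 0]'

```text
clock: 10.92
position: [0.5948, 0.1459, 0.0462]
ee_rot: [-0.001, 0.455, 0.89, -0.001]
contact_force: [0.0, -0.5, -0.2]
width: 0.03
```

```bash
python3 go.py 0.003 .143 .039 2.356;python3 - <<'E'
from h import *
import pickle
d=imaging.get_image('wrist');save(d,'w4.png');pickle.dump(d,open('w4.pkl','wb'))
E
```

```text
clk 10.92 TCP [0.5948 0.1459 0.0462] mach [-0.0003  0.1429] q6 [ 0.13  0.48  1.68 -0.    0.98 -0.5 ] F [ 0.  -0.5 -0.2] w 0.03
tool shift [-0.0022  0.0025  0.0072] rotvec [-0.002 -0.001 -0.003]
```

View pics/w4.png

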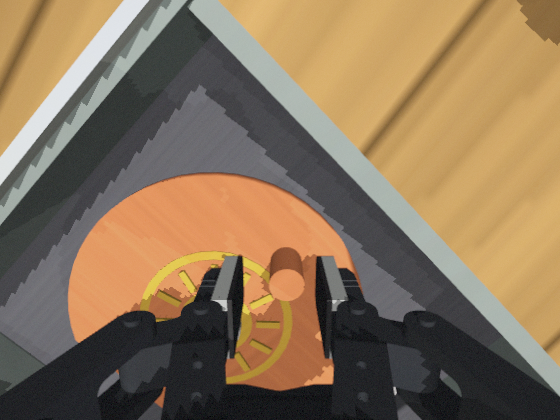

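Call:
apply_moves --moves '[0.03, 0, 0.0025, 0.005, 0, 0, 0, 0.03, 0, 0, 0.002, 0, 0, 0, 0.03, 0, 0, 0, 0, 0, 0, 0.01, 0, 0, 0, 0, 0, 0, 0.01, 0, 0, 0, 0, 0, 0, 0.01, 0, 0, 0, 0, 0, 0, 0.01, 0, 0, 0, 0, 0, 0, 0.01, 0, 0, 0, 0, 0, 0]' --newtons 25

```text
clock: 11.63
position: [0.5978, 0.1476, 0.0393]
ee_rot: [-0.0, 0.455, 0.89, -0.0]
contact_force: [0.3, 0.1, -1.1]
width: 0.0127
```

```bash
python3 go.py 0.003 .143 .039 2.356;python3 - <<'E'
from h import *
import pickle
d=imaging.get_image('wrist');save(d,'w5.png');pickle.dump(d,open('w5.pkl','wb'))
E
```

```text
clk 11.63 TCP [0.5978 0.1476 0.0393] mach [0.0024 0.145 ] q6 [ 0.13  0.49  1.68 -0.    0.97 -0.5 ] F [ 0.3  0.1 -1.1] w 0.0127
tool shift [-0.0019 -0.001   0.0003] rotvec [-0.     0.    -0.003]
```

View pics/w5.png

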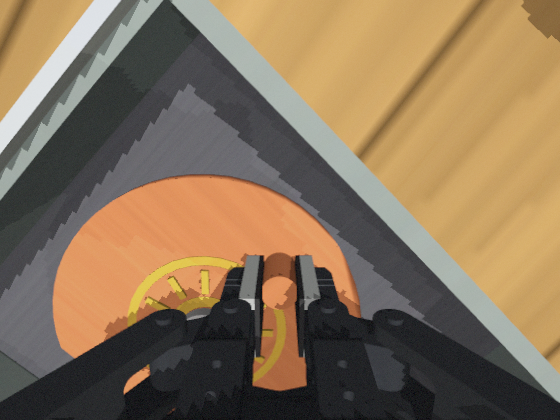

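Pinched: width is 12.7 mm and the peg is visible between the pads at (278,280). Now the first half of the arc.

Call:
apply_moves --moves '[0.01, 0.0042, -0.0043, 0, 0, 0, 0, 0.01, 0.0037, -0.0049, 0, 0, 0, 0, 0.01, 0.0029, -0.0054, 0, 0, 0, 0, 0.01, 0.0021, -0.0056, 0, 0, 0, 0, 0.01, 0.0014, -0.006, 0, 0, 0, 0, 0.01, 0.0006, -0.006, 0, 0, 0, 0, 0.01, 0, 0, 0, 0, 0, 0, 0.01, 0, 0, 0, 0, 0, 0]'

```text
clock: 12.35
position: [0.5941, 0.1481, 0.0413]
ee_rot: [0.027, 0.456, 0.889, 0.023]
contact_force: [1.1, -0.8, 0.4]
width: 0.0128
```

```bash
python3 go.py -0.031 .133 .039 2.356
```

```text
clk 12.35 TCP [0.5941 0.1481 0.0413] mach [-0.0013  0.1449] q6 [ 0.13  0.46  1.74  0.01  0.87 -0.5 ] F [ 1.1 -0.8  0.4] w 0.0128
tool shift [ 0.0124 -0.0295  0.0001] rotvec [ 0.065  0.028 -0.005]
```

The peg barely moved: small steps don't build enough force against the friction. I'll command larger ones.

Call:
apply_moves --moves '[0.01, 0.006, -0.012, 0, 0.03, 0.015, 0, 0.01, 0.006, -0.014, 0, 0.02, 0.01, 0, 0.01, 0.004, -0.014, 0, 0.01, 0, 0, 0.01, 0, 0, 0, 0, 0, 0, 0.01, 0, 0, 0, 0, 0, 0, 0.01, 0, 0, 0, 0, 0, 0, 0.01, 0, 0, 0, 0, 0, 0, 0.01, 0, 0, 0, 0, 0, 0]'

```text
clock: 13.02
position: [0.5879, 0.1495, 0.0425]
ee_rot: [0.03, 0.459, 0.887, 0.029]
contact_force: [3.2, 0.5, -5.1]
width: 0.0125
```

```bash
python3 go.py -0.031 .133 .039 2.356
```

```text
clk 13.02 TCP [0.5879 0.1495 0.0425] mach [-0.0078  0.1453] q6 [ 0.13  0.44  1.77  0.02  0.85 -0.5 ] F [ 3.2  0.5 -5.1] w 0.0125
tool shift [ 0.0074 -0.0255  0.0013] rotvec [ 0.079  0.028 -0.013]
```

Call:
apply_moves --moves '[0.01, 0.002, -0.01, 0, 0.06, 0.02, 0, 0.01, 0.006, -0.018, 0, 0.04, 0.01, 0, 0.01, 0.005, -0.018, 0, 0.03, 0, 0, 0.01, 0.003, -0.018, 0, 0.02, 0, 0, 0.01, 0, 0, 0, 0, 0, 0, 0.01, 0, 0, 0, 0, 0, 0, 0.01, 0, 0, 0, 0, 0, 0, 0.01, 0, 0, 0, 0, 0, 0]' --newtons 20

```text
clock: 13.68
position: [0.5804, 0.1496, 0.0453]
ee_rot: [0.021, 0.467, 0.884, 0.016]
contact_force: [2.4, 0.9, -2.8]
width: 0.0123
```

```bash
python3 go.py -0.031 .133 .039 2.356
```

```text
clk 13.68 TCP [0.5804 0.1496 0.0453] mach [-0.0152  0.1442] q6 [ 0.14  0.44  1.75  0.    0.89 -0.46] F [ 2.4  0.9 -2.8] w 0.0123
tool shift [ 0.0028 -0.0195  0.0054] rotvec [ 0.047  0.023 -0.03 ]
```

Call:
apply_moves --moves '[0.01, 0.005, -0.015, 0.004, 0.04, 0.02, -0.02, 0.01, 0.005, -0.018, 0.003, 0.03, 0.01, -0.01, 0.01, 0.004, -0.018, 0.002, 0.03, 0, 0, 0.01, 0.003, -0.018, 0.001, 0.03, 0, 0, 0.01, 0.001, -0.018, 0.001, 0.03, 0, 0, 0.01, 0, -0.018, 0, 0.03, 0, 0, 0.01, 0, 0, 0, 0, 0, 0, 0.01, 0, 0, 0, 0, 0, 0]'

```text
clock: 14.35
position: [0.5387, 0.1199, 0.0477]
ee_rot: [0.009, 0.458, 0.889, -0.018]
contact_force: [-0.5, -0.3, -2.8]
width: 0.0127
```

```bash
python3 go.py -0.045 .102 .039 2.356
```

```text
clk 14.35 TCP [0.5387 0.1199 0.0477] mach [-0.0517  0.1084] q6 [ 0.12  0.41  1.81 -0.05  0.93 -0.47] F [-0.5 -0.3 -2.8] w 0.0127
tool shift [-0.009   0.0005  0.009 ] rotvec [-0.023  0.032 -0.009]
```

Run:
```python
from h import *
import pickle
d=imaging.get_image('wrist');save(d,'w6.png');pickle.dump(d,open('w6.pkl','wb'))
```

```text
(no output)
```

View pics/w6.png

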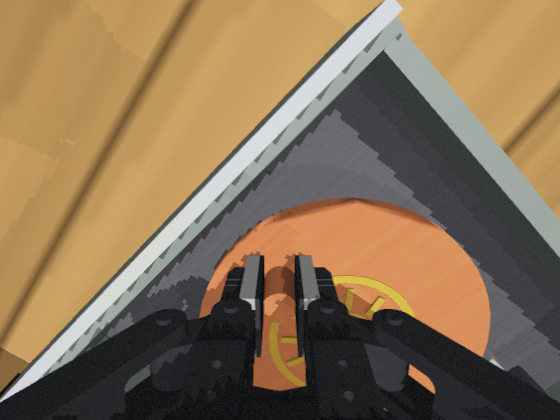

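Call:
apply_moves --moves '[0.01, -0.004, -0.002, 0.004, -0.01, 0.02, 0, 0.01, -0.008, -0.008, 0.002, 0, 0, 0, 0.01, 0, 0, 0, 0, 0, 0, 0.01, 0, 0, 0, 0, 0, 0, 0.01, 0, 0, 0, 0, 0, 0, 0.01, 0, 0, 0, 0, 0, 0, 0.01, 0, 0, 0, 0, 0, 0, 0.01, 0, 0, 0, 0, 0, 0]'

```text
clock: 15.07
position: [0.538, 0.1096, 0.0469]
ee_rot: [0.003, 0.459, 0.888, -0.002]
contact_force: [2.3, 1.4, -2.8]
width: 0.0125
```

```bash
python3 go.py -0.045 .102 .039 2.356
python3 - <<'E'
from h import *
import pickle
d=imaging.get_image('wrist');save(d,'w7.png');pickle.dump(d,open('w7.pkl','wb'))
d=imaging.get_image('scene');pickle.dump(d,open('s7.pkl','wb'))
im=cv2.cvtColor(d['image'],cv2.COLOR_RGB2BGR)
cv2.imwrite('pics/c7.png',cv2.resize(im[160:310,190:340],None,fx=4,fy=4,interpolation=cv2.INTER_CUBIC))
E
```

```text
clk 15.07 TCP [0.538  0.1096 0.0469] mach [-0.0508  0.0982] q6 [ 0.08  0.4   1.82 -0.01  0.91 -0.53] F [ 2.3  1.4 -2.8] w 0.0125
tool shift [-0.0012  0.0068  0.0079] rotvec [-0.001  0.006 -0.012]
```

View pics/w7.png

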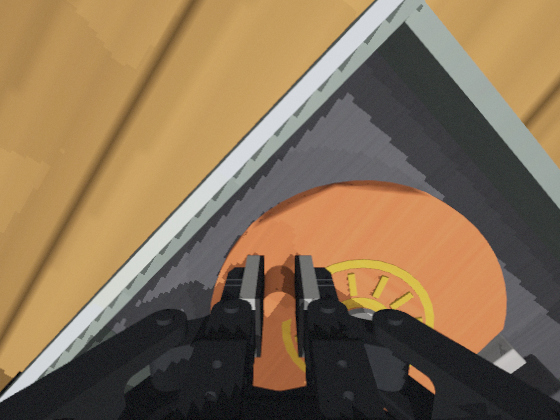

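View pics/c7.png

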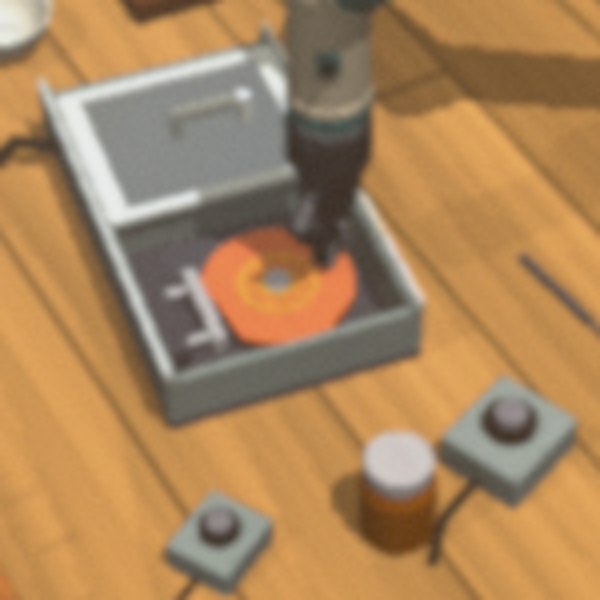

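The flat is close, but the scene crop shows it about 8–10° short: the flat runs (205,278)–(248,342) and the bar (190,270)–(225,345). Nudging further.

Call:
apply_moves --moves '[0.01, -0.008, -0.008, 0.005, 0, 0, 0, 0.01, -0.005, -0.005, 0.002, 0, 0, 0, 0.01, 0, 0, 0, 0, 0, 0, 0.01, 0, 0, 0, 0, 0, 0, 0.01, 0, 0, 0, 0, 0, 0, 0.01, 0, 0, 0, 0, 0, 0, 0.01, 0, 0, 0, 0, 0, 0, 0.01, 0, 0, 0, 0, 0, 0]'

```text
clock: 15.83
position: [0.5394, 0.0995, 0.0446]
ee_rot: [0.004, 0.461, 0.887, 0.007]
contact_force: [2.2, 1.1, -2.2]
width: 0.0123
```

```bash
cat > look.py <<'E'
from h import *
import pickle,sys
n=sys.argv[1]
d=imaging.get_image('scene');pickle.dump(d,open('s%s.pkl'%n,'wb'))
im=cv2.cvtColor(d['image'],cv2.COLOR_RGB2BGR)
cv2.imwrite('pics/s%s.png'%n,cv2.resize(im[210:260,215:295],None,fx=9,fy=9,interpolation=cv2.INTER_CUBIC))
E
python3 go.py -0.045 .102 .039 2.356; python3 look.py 8
```

```text
clk 15.83 TCP [0.5394 0.0995 0.0446] mach [-0.0478  0.0884] q6 [ 0.05  0.4   1.84  0.01  0.89 -0.57] F [ 2.2  1.1 -2.2] w 0.0123
tool shift [0.0078 0.0114 0.0057] rotvec [ 0.017  0.    -0.017]
```

View pics/s8.png

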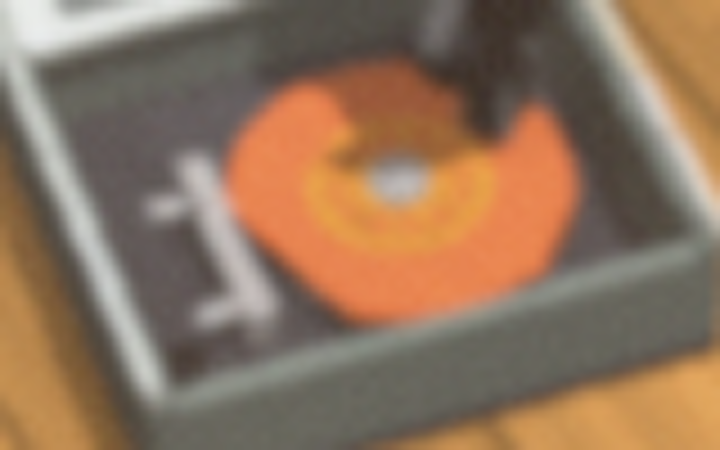

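Run:
```python
from go import *
m=lambda X:R.T@(X[:2]-t)
d=pickle.load(open('s8.pkl','rb'))
P=lambda u,v,z:m(pt(d,215+u/9,210+v/9,z))
a,b=P(232,200,.034),P(345,316,.034);print(a,b,np.degrees(np.arctan2(*(b-a))))
print('bar',P(205,155,.036),P(278,295,.036),'nut',P(400,180,.041))
d=pickle.load(open('s7.pkl','rb'))
P=lambda u,v,z:m(pt(d,190+u/4,160+v/4,z))
a,b=P(203,278,.034),P(246,338,.034);print(a,b,np.degrees(np.arctan2(*(b-a))))
print('bar',P(195,270,.036),P(228,342,.036),'nut',P(278,279,.041))
```

```text
[0.06010797 0.08591842] [0.03926431 0.1602557 ] -15.663131186563879
bar [0.06268646 0.06044923] [0.06039205 0.14205935] nut [-0.0037254   0.10654683]
[0.05585081 0.07325141] [0.04426548 0.15520903] -8.045888416541002
bar [0.05986917 0.06304799] [0.061003  0.1554783] nut [-0.00433792  0.10547293]
```

I misread the direction. The flat is about 15° past the bar, so the earlier stop was 8° past. I'll go back the other way.

Call:
apply_moves --moves '[0.01, 0.009, 0.009, 0.004, 0, 0, 0, 0.01, 0.008, 0.008, 0.002, 0, 0, 0, 0.01, 0.006, 0.006, 0, 0, 0, 0, 0.01, 0, 0, 0, 0, 0, 0, 0.01, 0, 0, 0, 0, 0, 0, 0.01, 0, 0, 0, 0, 0, 0, 0.01, 0, 0, 0, 0, 0, 0, 0.01, 0, 0, 0, 0, 0, 0]'

```text
clock: 16.55
position: [0.5373, 0.1203, 0.0418]
ee_rot: [0.002, 0.458, 0.889, -0.007]
contact_force: [1.3, -0.8, 0.4]
width: 0.0126
```

```bash
python3 go.py -0.045 .11 .039 2.356; python3 look.py 9
```

```text
clk 16.55 TCP [0.5373 0.1203 0.0418] mach [-0.0531  0.1086] q6 [ 0.1   0.41  1.82 -0.02  0.91 -0.5 ] F [ 1.3 -0.8  0.4] w 0.0126
tool shift [-0.0047  0.0068  0.0028] rotvec [-0.011  0.011 -0.009]
```

View pics/s9.png

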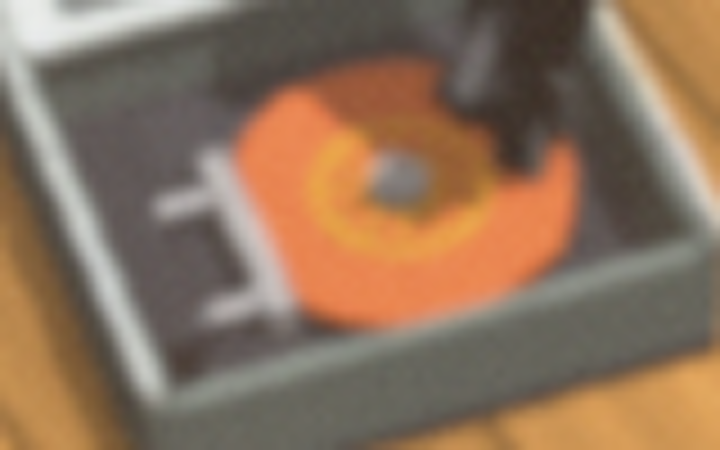

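It looks flush now: the bar has moved onto the flat along (235,150)–(300,300). I'll release the peg, lift and check with the wrist camera.

Call:
apply_moves --moves '[0.03, 0, 0, 0, 0, 0, 0, 0.03, 0, 0, 0, 0, 0, 0, 0.03, 0, 0, 0, 0, 0, 0, 0.03, 0, 0, -0.01, 0, 0, 0, 0.03, 0, 0, -0.02, 0, 0, 0, 0.03, 0, 0, -0.035, 0, 0, 0, 0.03, 0, 0, -0.035, 0, 0, 0, 0.03, 0, 0, -0.02, 0, 0, 0]'

```text
clock: 17.27
position: [0.5299, 0.1224, 0.162]
ee_rot: [-0.008, 0.458, 0.889, -0.013]
contact_force: [0.3, 0.3, 0.5]
width: 0.0303
```

```bash
python3 go.py -0.045 .09 .15 1.57; python3 look.py 10
python3 - <<'E'
from go import *
d=imaging.get_image('wrist');save(d,'w8.png');pickle.dump(d,open('w8.pkl','wb'))
m=lambda X:R.T@(X[:2]-t)
for f in('s9.pkl','s10.pkl'):
  d=pickle.load(open(f,'rb'))
  P=lambda u,v,z:m(pt(d,215+u/9,210+v/9,z))
  a,b=P(238,150,.034),P(302,300,.034);print(a,b,np.degrees(np.arctan2(*(b-a))))
E
```

```text
clk 17.27 TCP [0.5299 0.1224 0.162 ] mach [-0.0608  0.1095] q6 [ 0.11  0.29  1.66 -0.01  1.22 -0.51] F [0.3 0.3 0.5] w 0.0303
tool shift [-0.025 -0.002  0.012] rotvec [-0.029  0.009  0.775]
[0.04894024 0.06089722] [0.05202884 0.14626282] 2.07210171945344
[0.04894024 0.06089722] [0.05202884 0.14626282] 2.07210171945344
```

View pics/w8.png

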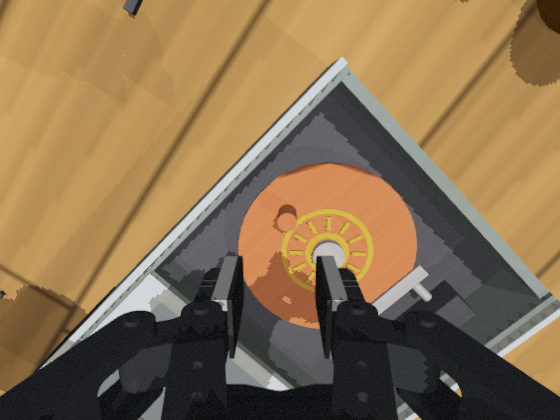

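View pics/s10.png

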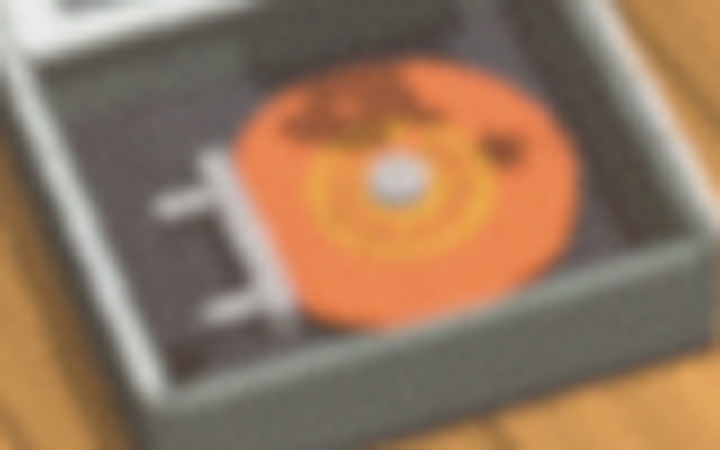

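Call:
apply_moves --moves '[0.03, 0, 0, -0.01, 0, 0, -0.11, 0.03, 0, 0, -0.01, 0, 0, -0.12, 0.03, 0, 0, -0.01, 0, 0, -0.12, 0.05, 0, 0, 0, 0, 0, -0.12, 0.0854, 0, 0, 0, 0, 0, -0.12, 0.0854, 0, 0, 0, 0, 0, -0.12, 0.0854, 0, 0, 0, 0, 0, -0.12, 0.0854, 0, 0, 0, 0, 0, 0]'

```text
clock: 18.03
position: [0.5269, 0.1234, 0.194]
ee_rot: [-0.013, 0.044, 0.999, -0.007]
contact_force: [0.5, 0.6, 0.4]
width: 0.0852
```

```bash
python3 go.py 0 .0 .2 3.1416
```

```text
clk 18.03 TCP [0.5269 0.1234 0.194 ] mach [-0.0639  0.1101] q6 [ 0.11  0.27  1.62 -0.01  1.29 -1.37] F [0.5 0.6 0.4] w 0.0852
tool shift [-0.056  -0.1143 -0.0056] rotvec [-0.017 -0.026  0.069]
```

Call:
apply_moves --moves '[0.0854, -0.01, -0.02, 0, -0.017, -0.026, 0.069, 0.0854, -0.02, -0.025, 0, 0, 0, 0, 0.0854, -0.02, -0.025, 0, 0, 0, 0, 0.0854, -0.01, -0.025, 0, 0, 0, 0, 0.0854, 0, -0.025, 0, 0, 0, 0, 0.0854, 0, 0, 0, 0, 0, 0, 0.0854, 0, 0, 0, 0, 0, 0, 0.0854, 0, 0, 0, 0, 0, 0]'

```text
clock: 18.7
position: [0.5651, -0.0073, 0.1896]
ee_rot: [-0.005, 0.09, 0.996, 0.001]
contact_force: [-0.4, 0.3, 0.2]
width: 0.0854
```

```bash
python3 go.py 0 -0.08 .086 3.1416;python3 - <<'E'
from go import *
d=imaging.get_image('wrist');save(d,'w9.png');pickle.dump(d,open('w9.pkl','wb'))
E
```

```text
clk 18.7 TCP [ 0.5651 -0.0073  0.1896] mach [-0.0058 -0.0131] q6 [-0.14  0.29  1.59  0.    1.27 -1.53] F [-0.4  0.3  0.2] w 0.0854
tool shift [-0.0084 -0.067   0.1034] rotvec [ 0.002 -0.009 -0.025]
```

View pics/w9.png

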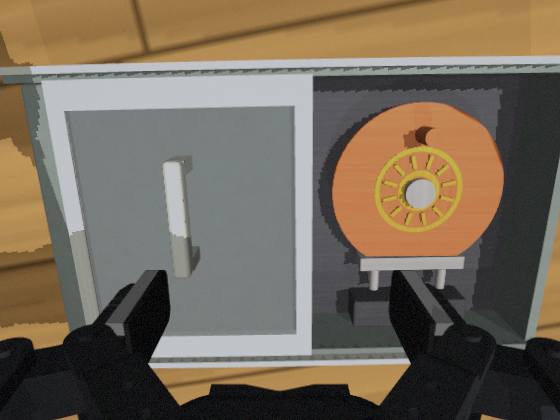

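The flat runs from (362,258) to (460,256) and lies along the bar's edge, with the peg opposite at (428,140). Now to quantify the angle and relocate the handle.

Run:
```python
from go import *
m=lambda X:R.T@(X[:2]-t)
d=pickle.load(open('w9.pkl','rb'))
im=cv2.cvtColor(d['image'],cv2.COLOR_RGB2BGR)
cv2.imwrite('pics/c9.png',cv2.resize(im[90:300,320:520],None,fx=3.5,fy=3.5,interpolation=cv2.INTER_CUBIC)[:600])
for n,u,v,z in [('nut',421,194,.041),('peg',430,138,.056),('b1',360,258,.036),('b2',463,257,.036),('h1',174,163,.104),('h2',182,275,.104),('lip1',100,75,.074),('lip2',540,67,.074)]:
    print(n,m(pt(d,u,v,z)).round(4))
```

```text
nut [0.0016 0.1017]
peg [-0.0447  0.0992]
b1 [0.0585 0.0555]
b2 [0.0602 0.1448]
h1 [-0.0389 -0.0767]
h2 [ 0.037  -0.0791]
lip1 [-0.0934 -0.128 ]
lip2 [-0.0918  0.1614]
```

View pics/c9.png

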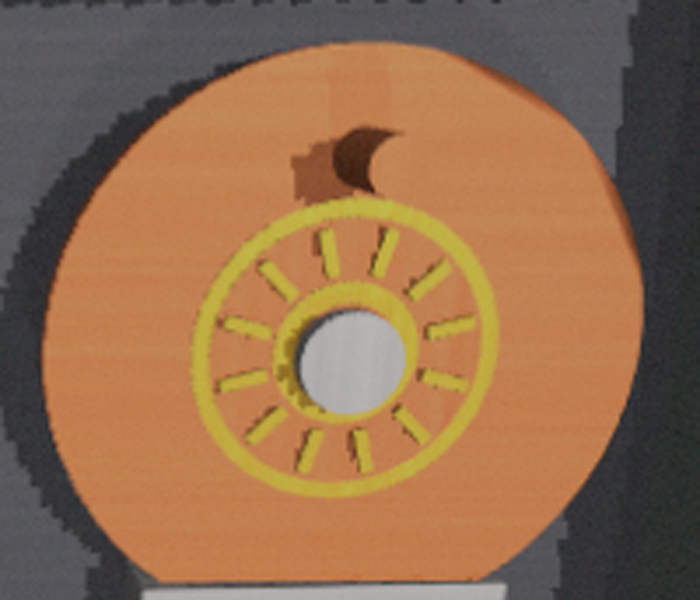

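Run:
```python
from go import *
m=lambda X:R.T@(X[:2]-t)
d=pickle.load(open('w9.pkl','rb'));im=d['image'].astype(float)
sat=im[:,:,0]-im[:,:,2]
def edge(u,lo,hi,img,thr,below):
    col=img[lo:hi,u]
    for i in range(len(col)-1,0,-1):
        if col[i]<thr<=col[i-1]: return lo+i-1+(col[i-1]-thr)/(col[i-1]-col[i])
for lo,hi in[(372,450)]:
    A=[];B=[]
    for u in range(lo,hi,3):
        e=edge(u,235,268,sat,50,1)
        if e: A.append(m(pt(d,u,e,.034)))
    A=np.array(A);p=np.polyfit(A[:,1],A[:,0],1);print(len(A),p,np.std(A[:,0]-np.polyval(p,A[:,1])))
# bar far edge(lower) bright->dark
g=im.mean(2);B=[]
for u in range(385,430,3):
    for v in range(262,280):
        if g[v,u]>130>=g[v+1,u]: B.append(m(pt(d,u,v+(g[v,u]-130)/(g[v,u]-g[v+1,u]),.036)));break
B=np.array(B);print(len(B),np.polyfit(B[:,1],B[:,0],1))
L=[]
for u in range(330,540,5):
    for v in range(50,80):
        if g[v,u]>150 and g[v-1,u]<=150: L.append(m(pt(d,u,v,.074)));break
L=np.array(L);print(len(L),np.polyfit(L[:,1],L[:,0],1) if len(L)>2 else '')
```

```text
26 [0.02401964 0.05609156] 6.65403023195943e-05
15 [0.01436267 0.06901468]
42 [ 0.00461689 -0.09966593]
```

The flat is within about 0.02 rad of the bar and at x ≈ 0.058. Now back to the handle.

Call:
apply_moves --moves '[0.0854, -0.004, -0.02, 0.0, 0, -0.009, -0.025, 0.0854, -0.003, -0.022, 0.005, 0, 0, 0, 0.0854, 0, -0.02, 0.01, 0, 0, 0, 0.0854, 0, 0, 0.02, 0, 0, 0, 0.0854, 0, 0, 0.02, 0, 0, 0, 0.0854, 0, 0, 0.01, 0, 0, 0, 0.0854, 0, 0, 0, 0, 0, 0, 0.0854, 0, 0, 0, 0, 0, 0]'

```text
clock: 19.42
position: [0.5628, -0.0613, 0.1237]
ee_rot: [0.002, 0.074, 0.997, 0.003]
contact_force: [-0.4, -0.2, -0.4]
width: 0.0853
```

```bash
python3 go.py 0 -0.0795 .087 3.1416
```

```text
clk 19.42 TCP [ 0.5628 -0.0613  0.1237] mach [ 0.0003 -0.0668] q6 [-0.24  0.34  1.69  0.01  1.11 -1.66] F [-0.4 -0.2 -0.4] w 0.0853
tool shift [ 0.0005 -0.0129  0.0366] rotvec [0.006 0.003 0.008]
```

Call:
apply_moves --moves '[0.0854, 0, -0.013, 0.006, 0, 0, 0.008, 0.0854, 0, 0, 0.015, 0, 0, 0, 0.0854, 0, 0, 0.012, 0, 0, 0, 0.0854, 0, 0, 0.003, 0, 0, 0, 0.03, 0, 0, 0, 0, 0, 0, 0.008, 0, 0, 0, 0, 0, 0, 0.008, 0, 0, 0, 0, 0, 0, 0.008, 0, 0, 0, 0, 0, 0]' --newtons 30

```text
clock: 20.08
position: [0.5656, -0.0765, 0.0924]
ee_rot: [0.008, 0.077, 0.997, 0.001]
contact_force: [-0.2, 0.2, -0.0]
width: 0.0386
```

Call:
apply_moves --moves '[0.008, 0, 0, 0, 0, 0, 0, 0.008, 0, 0, 0, 0, 0, 0, 0.008, 0, 0, 0, 0, 0, 0, 0.008, 0, 0, 0, 0, 0, 0, 0.008, 0, 0, 0, 0, 0, 0, 0.008, 0, 0, 0, 0, 0, 0, 0.008, 0, 0, 0, 0, 0, 0, 0.008, 0, 0, 0, 0, 0, 0]'

```text
clock: 20.75
position: [0.5666, -0.0746, 0.0937]
ee_rot: [0.009, 0.078, 0.997, 0.003]
contact_force: [0.5, 0.8, -0.6]
width: 0.0114
```

```bash
python3 go.py 0 0.1 .089 3.1416
```

```text
clk 20.75 TCP [ 0.5666 -0.0746  0.0937] mach [ 0.0062 -0.0793] q6 [-0.26  0.37  1.73  0.01  1.02 -1.68] F [ 0.5  0.8 -0.6] w 0.0114
tool shift [0.0063 0.1793 0.0059] rotvec [0.007 0.018 0.   ]
```

Gripped at 11.4 mm. Sliding it shut, in tool +y.

Call:
apply_moves --moves '[0.008, 0, 0.01, 0, 0, 0, 0, 0.008, 0, 0.018, 0, 0, 0, 0, 0.008, 0, 0.02, 0, 0, 0, 0, 0.008, 0, 0.02, 0, 0, 0, 0, 0.008, 0, 0.02, 0, 0, 0, 0, 0.008, 0, 0.02, 0, 0, 0, 0, 0.008, 0, 0.02, 0, 0, 0, 0, 0.008, 0, 0.018, 0, 0, 0, 0]'

```text
clock: 21.42
position: [0.5894, 0.0652, 0.0937]
ee_rot: [0.009, 0.079, 0.997, -0.007]
contact_force: [0.8, -3.0, -0.3]
width: 0.0108
```

```bash
python3 go.py 0 0.1 .089 3.1416
```

```text
clk 21.42 TCP [0.5894 0.0652 0.0937] mach [0.0069 0.0623] q6 [ 0.    0.4   1.68 -0.02  1.04 -1.4 ] F [ 0.8 -3.  -0.3] w 0.0108
tool shift [0.007  0.0378 0.0041] rotvec [-0.012  0.019 -0.001]
```

Call:
apply_moves --moves '[0.008, 0, 0.012, 0, 0, 0, 0, 0.008, 0, 0.012, 0, 0, 0, 0, 0.008, 0, 0.01, 0, 0, 0, 0, 0.008, 0, 0.008, 0, 0, 0, 0, 0.008, 0, 0.006, 0, 0, 0, 0, 0.008, 0, 0.006, 0, 0, 0, 0, 0.008, 0, 0.005, 0, 0, 0, 0, 0.008, 0, 0, 0, 0, 0, 0]'

```text
clock: 22.08
position: [0.5954, 0.1023, 0.0937]
ee_rot: [0.005, 0.072, 0.997, -0.034]
contact_force: [0.5, 3.4, 3.5]
width: 0.0111
```

```bash
python3 go.py 0 0.1 .089 3.1416
```

```text
clk 22.08 TCP [0.5954 0.1023 0.0937] mach [0.007  0.0999] q6 [ 0.1   0.43  1.64 -0.08  1.08 -1.29] F [0.5 3.4 3.5] w 0.0111
tool shift [0.0071 0.0005 0.0046] rotvec [-0.068  0.016  0.011]
```

Call:
apply_moves --moves '[0.008, 0, 0.008, 0, -0.04, 0, 0, 0.008, 0, 0.01, 0, -0.02, 0, 0, 0.008, 0, 0.01, 0, 0, 0, 0, 0.008, 0, 0.01, 0, 0, 0, 0, 0.008, 0, 0, 0, 0, 0, 0, 0.008, 0, 0, 0, 0, 0, 0, 0.008, 0, 0, 0, 0, 0, 0, 0.008, 0, 0, 0, 0, 0, 0]'

```text
clock: 22.75
position: [0.5952, 0.1015, 0.0938]
ee_rot: [0.002, 0.069, 0.997, -0.039]
contact_force: [0.3, -1.6, -0.0]
width: 0.0111
```

```bash
python3 go.py 0 0.1 .089 3.1416
python3 - <<'E'
from h import *
import pickle
for n in['top','scene']:
  d=imaging.get_image(n);pickle.dump(d,open(n+'11.pkl','wb'))
im=cv2.cvtColor(d['image'],cv2.COLOR_RGB2BGR)
cv2.imwrite('pics/s11.png',cv2.resize(im[160:310,190:340],None,fx=4,fy=4,interpolation=cv2.INTER_CUBIC))
E
```

```text
clk 22.75 TCP [0.5952 0.1015 0.0938] mach [0.007  0.0991] q6 [ 0.1   0.43  1.63 -0.09  1.09 -1.29] F [ 0.3 -1.6 -0. ] w 0.0111
tool shift [0.007  0.0014 0.0046] rotvec [-0.078  0.01   0.017]
```

View pics/s11.png

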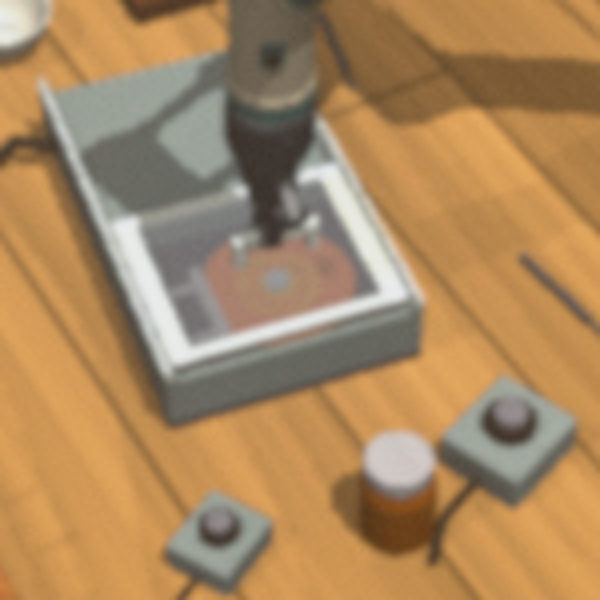

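The window is hard against its end stop; pushing only tilts the tool. TCP travel was about 0.180 m. Releasing and lifting.

Call:
apply_moves --moves '[0.0854, 0, 0, 0, 0, 0, 0, 0.0854, 0, 0, 0, 0, 0, 0, 0.0854, 0, 0, 0, 0, 0, 0, 0.0854, 0, 0, 0, 0, 0, 0, 0.0854, 0, 0, 0, 0, 0, 0, 0.0854, 0, 0, -0.02, 0, 0, 0, 0.0854, 0, 0, -0.035, 0, 0, 0, 0.0854, 0, 0, -0.035, -0.07, 0, 0]'

```text
clock: 23.52
position: [0.5897, 0.1136, 0.1768]
ee_rot: [-0.006, 0.065, 0.998, -0.004]
contact_force: [0.8, 0.4, 0.7]
width: 0.0854
```

Call:
apply_moves --moves '[0.0854, -0.015, 0, -0.02, 0, 0, 0, 0.0854, -0.015, 0, -0.01, 0, 0, 0, 0.0854, 0, 0, 0, 0, 0, 0, 0.0854, 0, 0, 0, 0, 0, 0, 0.0854, 0, 0, 0, 0, 0, 0, 0.0854, 0, 0, 0, 0, 0, 0, 0.0854, 0, 0, 0, 0, 0, 0, 0.0854, 0, 0, 0, 0, 0, 0]'

```text
clock: 24.18
position: [0.6187, 0.1101, 0.2128]
ee_rot: [-0.003, 0.064, 0.998, -0.002]
contact_force: [0.0, 0.1, -0.3]
width: 0.0854
```

```bash
python3 go.py w 0.499 0.349 .15 3.1416
python3 - <<'E'
from h import *
import pickle
d=imaging.get_image('wrist');save(d,'w12.png');pickle.dump(d,open('w12.pkl','wb'))
E
```

```text
clk 24.18 TCP [0.6187 0.1101 0.2128] mach [0.0288 0.1112] q6 [ 0.07  0.37  1.41 -0.    1.37 -1.37] F [ 0.   0.1 -0.3] w 0.0854
tool shift [0.149  0.2219 0.0626] rotvec [-0.005 -0.006  0.028]
```

View pics/w12.png

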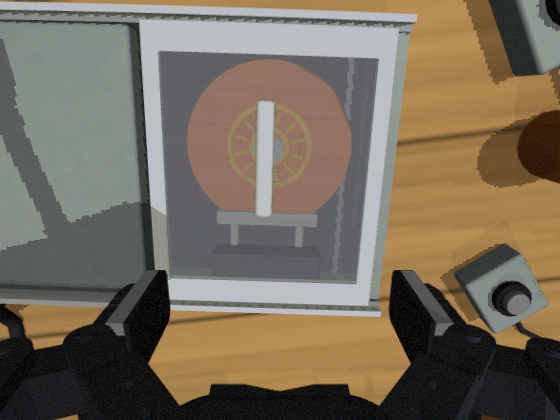

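The window frame reaches the left wall (right edge at about (390,150)), the handle is over the nut, and the flat is still along the bar at (265,212). Next, the pod, with the jaws closing on the way.

Call:
apply_moves --moves '[0.05, 0.018, 0.028, 0, 0, 0, 0.028, 0.0, 0.022, 0.033, 0, 0, 0, 0, 0.0, 0.022, 0.033, 0, 0, 0, 0, 0.0, 0.022, 0.033, 0, 0, 0, 0, 0.0, 0.022, 0.033, 0, 0, 0, 0, 0.0, 0.018, 0.026, 0, 0, 0, 0, 0.0, 0, 0, 0, 0, 0, 0, 0.0, 0, 0, 0, 0, 0, 0]'

```text
clock: 24.9
position: [0.5185, 0.319, 0.2062]
ee_rot: [-0.007, 0.081, 0.997, -0.005]
contact_force: [-0.5, -0.1, 0.4]
width: -0.0001
```

```bash
python3 go.py w 0.499 0.349 .10 3.1416
python3 - <<'E'
from go import *
d=pickle.load(open('w12.pkl','rb'))
m=lambda X:R.T@(X[:2]-t)
for n,u,v,z in[('h1',266,102,.104),('h2',264,215,.104),('nut',273,148,.041),('winL',141,150,.072),('winR',390,150,.072)]:print(n,m(pt(d,u,v,z)).round(4))
d=imaging.get_image('wrist');save(d,'w13.png');pickle.dump(d,open('w13.pkl','wb'))
E
```

```text
clk 24.9 TCP [0.5185 0.319  0.2062] mach [-0.1027  0.302 ] q6 [ 0.44  0.35  1.46 -0.    1.35 -0.97] F [-0.5 -0.1  0.4] w -0.0001
tool shift [0.0226 0.0275 0.1063] rotvec [-0.01  -0.013 -0.005]
h1 [-0.0379  0.1004]
h2 [0.0391 0.1004]
nut [0.0003 0.1047]
winL [0.0004 0.0051]
winR [-0.005   0.1936]
```

View pics/w13.png

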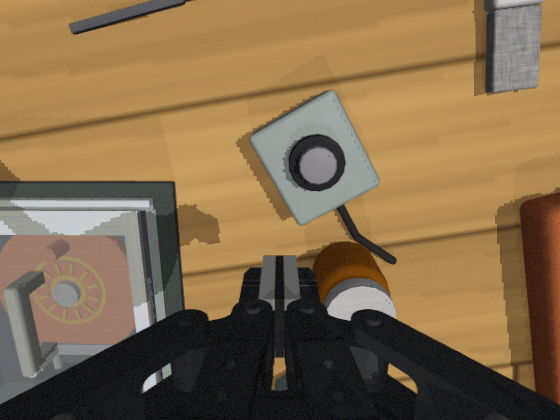

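The handle is at machine y = 0.1004, so the window is shut. The button cap is at (319,165).

Run:
```python
from go import *
d=pickle.load(open('w13.pkl','rb'))
print(pt(d,319,165,.058),pt(d,319,165))
print([proj(pickle.load(open('top0.pkl','rb')),[.499,.349,.058])])
```

```text
[0.50383683 0.35177641 0.058     ] [0.50286695 0.35141485 0.06320618]
[array([204.64401531, 213.82504377])]
```

Call:
apply_moves --moves '[0.0, 0.01, 0.01, 0.01, -0.01, -0.013, 0, 0.0, 0.009, 0.012, 0.02, 0, 0, 0, 0.0, 0.003, 0.006, 0.02, 0, 0, 0, 0.0, 0, 0, 0.02, 0, 0, 0, 0.0, 0, 0, 0, 0, 0, 0, 0.0, 0, 0, 0, 0, 0, 0, 0.0, 0, 0, 0, 0, 0, 0, 0.0, 0, 0, 0, 0, 0, 0]'

```text
clock: 25.62
position: [0.5071, 0.3429, 0.1358]
ee_rot: [0.002, 0.086, 0.996, -0.001]
contact_force: [0.2, -0.1, -0.2]
width: 0.0001
```

```bash
python3 go.py w 0.500 0.349 .065 3.1416
```

```text
clk 25.62 TCP [0.5071 0.3429 0.1358] mach [-0.1177  0.3238] q6 [ 0.48  0.39  1.57 -0.    1.17 -0.91] F [ 0.2 -0.1 -0.2] w 0.0001
tool shift [0.0084 0.0049 0.0707] rotvec [-0.001  0.005 -0.017]
```

Call:
apply_moves --moves '[0.0, 0.006, 0.006, 0.01, 0, 0.005, 0, 0.0, 0, 0, 0.02, 0, 0, 0, 0.0, 0, 0, 0.02, 0, 0, 0, 0.0, 0, 0, 0.01, 0, 0, 0, 0.0, 0, 0, 0, 0, 0, 0, 0.0, 0, 0, 0, 0, 0, 0, 0.0, 0, 0, 0, 0, 0, 0, 0.0, 0, 0, 0, 0, 0, 0]'

```text
clock: 26.28
position: [0.5071, 0.3529, 0.0797]
ee_rot: [0.005, 0.088, 0.996, 0.004]
contact_force: [0.0, 0.1, -1.0]
width: -0.0001
```

```bash
python3 go.py w 0.502 0.350 .058 3.1416
```

```text
clk 26.28 TCP [0.5071 0.3529 0.0797] mach [-0.1192  0.3337] q6 [ 0.49  0.45  1.64  0.    1.04 -0.9 ] F [ 0.   0.1 -1. ] w -0.0001
tool shift [ 0.0047 -0.0039  0.0217] rotvec [ 0.009  0.01  -0.02 ]
```

Pressing slowly: correct laterally, then descend, hold and come back up.

Call:
apply_moves --moves '[0.0, 0.005, -0.004, 0.006, 0.009, 0.01, 0, 0.0, 0, 0, 0.008, 0, 0, 0, 0.0, 0, 0, 0.006, 0, 0, 0, 0.0, 0, 0, 0.006, 0, 0, 0, 0.0, 0, 0, 0.006, 0, 0, 0, 0.0, 0, 0, 0, 0, 0, 0, 0.0, 0, 0, 0, 0, 0, 0, 0.0, 0, 0, 0, 0, 0, 0]'

```text
clock: 26.95
position: [0.5036, 0.3511, 0.06]
ee_rot: [0.005, 0.088, 0.996, 0.003]
contact_force: [-1.5, -0.4, 2.5]
width: -0.0002
```

```bash
python3 go.py w 0.502 0.350 .052 3.1416
```

```text
clk 26.95 TCP [0.5036 0.3511 0.06  ] mach [-0.1224  0.3314] q6 [ 0.5   0.46  1.67 -0.    1.   -0.9 ] F [-1.5 -0.4  2.5] w -0.0002
tool shift [ 0.0014 -0.0014  0.008 ] rotvec [ 0.007  0.009 -0.02 ]
```

Contact at z ≈ 0.060 with about 2.5 N. Pressing further.

Call:
apply_moves --moves '[0.0, 0, 0, 0.008, 0, 0, 0, 0.0, 0, 0, 0.01, 0, 0, 0, 0.0, 0, 0, 0.012, 0, 0, 0, 0.0, 0, 0, 0.012, 0, 0, 0, 0.0, 0, 0, 0.008, 0, 0, 0, 0.0, 0, 0, 0, 0, 0, 0, 0.0, 0, 0, 0, 0, 0, 0, 0.0, 0, 0, 0, 0, 0, 0]'

```text
clock: 27.62
position: [0.5045, 0.3517, 0.0619]
ee_rot: [0.015, 0.087, 0.996, 0.008]
contact_force: [0.1, 0.0, 1.3]
width: 0.0004
```

```bash
python3 go.py w 0.502 0.350 .052 3.1416
python3 - <<'E'
from h import *
d=imaging.get_image('wrist');save(d,'w14.png')
E
```

```text
clk 27.62 TCP [0.5045 0.3517 0.0619] mach [-0.1216  0.3321] q6 [ 0.5   0.45  1.68 -0.    0.97 -0.9 ] F [0.1 0.  1.3] w 0.0004
tool shift [ 0.0024 -0.0023  0.0098] rotvec [ 0.019  0.028 -0.017]
```

View pics/w14.png

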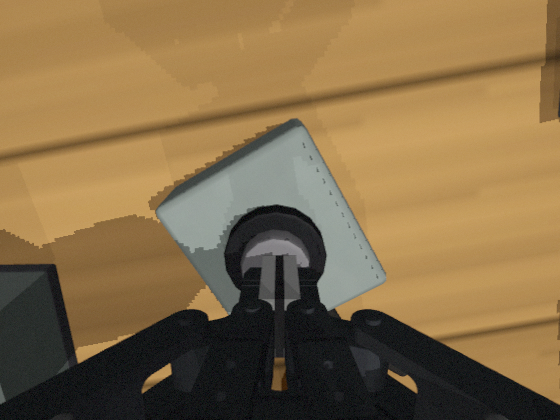

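The end rows relax, so I can't see the peak. I'll finish a call while still pressing to read the force.

Call:
apply_moves --moves '[0.0, 0.002, -0.002, 0.004, 0.01, 0.02, 0, 0.0, 0, 0, 0.008, 0, 0, 0, 0.0, 0, 0, 0.01, 0, 0, 0, 0.0, 0, 0, 0.01, 0, 0, 0, 0.0, 0, 0, 0.012, 0, 0, 0, 0.0, 0, 0, 0.012, 0, 0, 0, 0.0, 0, 0, 0.012, 0, 0, 0, 0.0, 0, 0, 0.012, 0, 0, 0]'

```text
clock: 28.33
position: [0.5039, 0.3513, 0.0547]
ee_rot: [0.01, 0.085, 0.996, 0.008]
contact_force: [-21.1, -12.0, 78.3]
width: -0.0001
```

```bash
python3 go.py w 0.502 0.350 .052 3.1416
python3 - <<'E'
from h import *
d=imaging.get_image('wrist');save(d,'w15.png')
E
python3 go.py w 0.502 0.350 .052 3.1416
```

```text
clk 28.33 TCP [0.5039 0.3513 0.0547] mach [-0.1221  0.3316] q6 [ 0.49  0.46  1.69  0.    0.97 -0.91] F [-21.1 -12.   78.3] w -0.0001
tool shift [ 0.0017 -0.0017  0.0026] rotvec [ 0.017  0.02  -0.014]
clk 28.38 TCP [0.5039 0.3513 0.0547] mach [-0.1221  0.3316] q6 [ 0.49  0.46  1.69  0.    0.97 -0.91] F [-20.6 -12.6  77.8] w 0.0001
tool shift [ 0.0017 -0.0016  0.0026] rotvec [ 0.017  0.02  -0.013]
```

View pics/w15.png

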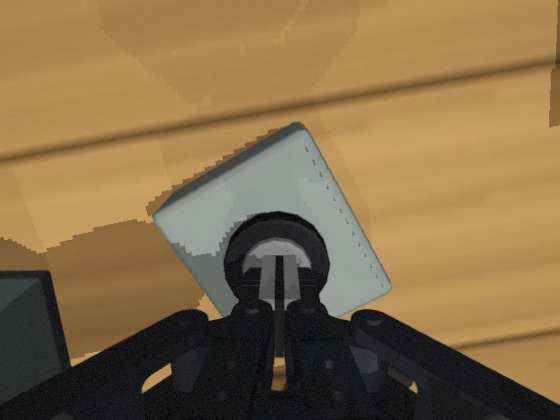

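At 78 N the button is bottomed (more than needed, but below the 120 N limit). It has been held for well over 0.05 s. Lifting off.

Call:
apply_moves --moves '[0.0, 0, 0, -0.004, 0, 0, 0, 0.0, 0, 0, -0.008, 0, 0, 0, 0.0, 0, 0, -0.02, 0, 0, 0, 0.0, 0, 0, -0.035, 0, 0, 0, 0.0, 0, 0, -0.035, 0, 0, 0, 0.0, 0, 0, -0.035, 0, 0, 0, 0.0, 0, 0, -0.01, 0, 0, 0, 0.0, 0, 0, 0, 0, 0, 0]'

```text
clock: 29.05
position: [0.4995, 0.3478, 0.2019]
ee_rot: [0.003, 0.085, 0.996, 0.003]
contact_force: [1.1, 0.2, -0.8]
width: 0.0001
```

```bash
python3 go.py w 0.502 0.350 .052 3.1416
python3 - <<'E'
from h import *
import pickle
d=imaging.get_image('wrist');save(d,'w16.png')
print('button depth top',pt(d,300,150))
pickle.dump(d,open('w16.pkl','wb'))
d=imaging.get_image('top');save(d,'t16.png');pickle.dump(d,open('t16.pkl','wb'))
E
```

```text
clk 29.05 TCP [0.4995 0.3478 0.2019] mach [-0.126   0.3274] q6 [ 0.49  0.34  1.49  0.    1.31 -0.91] F [ 1.1  0.2 -0.8] w 0.0001
tool shift [-0.0014  0.0015  0.1499] rotvec [ 0.007  0.005 -0.014]
button depth top [0.47620115 0.37041655 0.04029012]
```

View pics/w16.png

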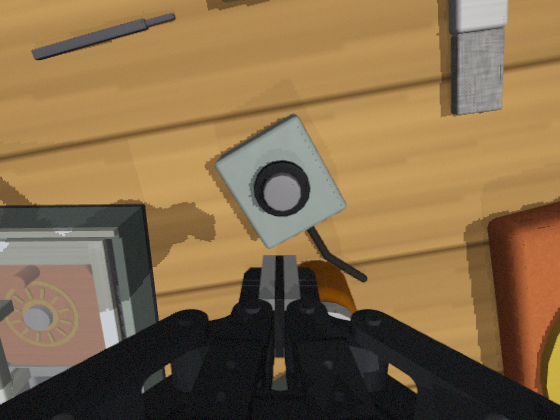

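View pics/t16.png

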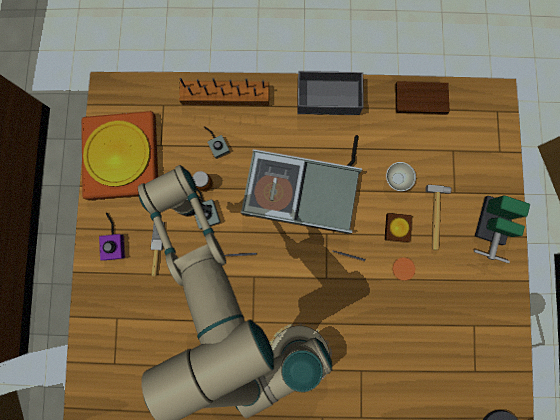

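Run:
```python
from h import *
import pickle
a=pickle.load(open('w13.pkl','rb'));b=pickle.load(open('w16.pkl','rb'))
print(pt(a,319,165)[2],pt(b,282,191)[2])
t0=pickle.load(open('top0.pkl','rb'));t1=pickle.load(open('t16.pkl','rb'))
im=cv2.cvtColor(t1['image'],cv2.COLOR_RGB2BGR)
cv2.imwrite('pics/c16.png',cv2.resize(im[140:240,230:370],None,fx=5.7,fy=5.7,interpolation=cv2.INTER_CUBIC))
```

```text
0.06320617735776218 0.06320045218557079
```

View pics/c16.png

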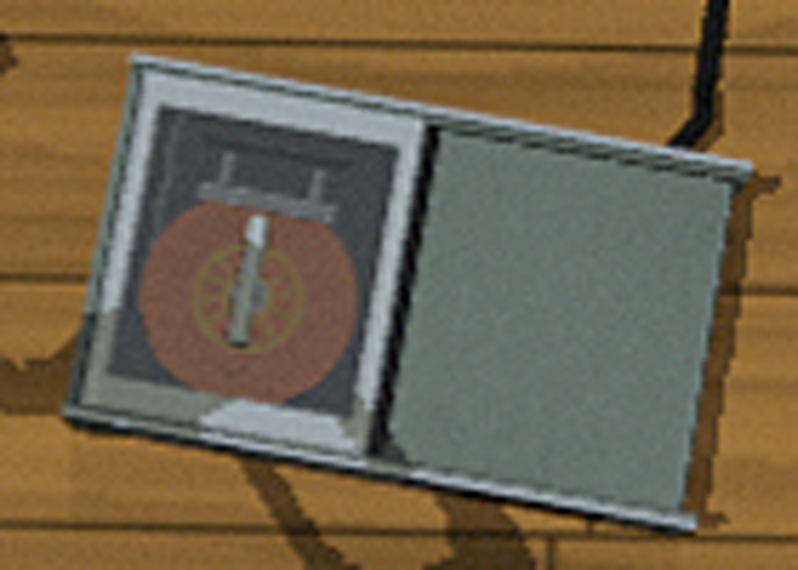

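The window is shut, with its frame against the left wall. The disc's flat lies along the bar at about (265,205), and the button is back at its pre-press height (63.2 mm in both depth readings). The arm is clear, so I'm handing in.

```bash
python3 -c "
from rig import workorder
print(workorder.sign_off())"
```

```text
the job is handed in; nothing more can be done
None
```

I carried out all four steps in order and handed the job in at about 29 s. The sign-off gives no verdict, so the results below are from my own checks.

- **Window open:** I slid it by its handle to the end stop. It was already about 20 mm open at the start.
- **Disc:** I pinched the peg and turned the disc until the flat lay on the bar. The first pass went about 15° too far and I brought it back. In the wrist view afterwards, the flat was within about 0.01–0.02 rad of the bar and about 58 mm from the nest centre. My fits of the flat, bar and machine edge disagreed by about 0.02 rad, still inside the 0.06 limit.
- **Window shut:** I slid it to the other end stop. The handle then measured at machine y = 0.1004 m, against 0.100 m for fully shut.
- **Start button:** I pressed the larger grey box's button, only after the window was shut. My first two attempts read only 1–3 N at the end, so I pressed harder. That press peaked near 78 N, far above the 5 N needed but under the 120 N wrist limit. Afterwards the button was back at its original height.

In the last pictures the disc's flat was still on the bar, the window was shut, and the gripper was about 140 mm above the button. From the top picture, none of the loose items I could see had moved. The arm hid part of the bench, and I compared by eye only.

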